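# Turn the back-to-front parts drawer round in its sleeve

## Task

One of the three small-parts drawers has been put into its steel sleeve back to front, with its finger pull hidden inside and its plain end sticking out. Slide it right out, turn it end for end and slide it back into the same sleeve so that the pull faces out like on its two neighbours and the drawer is pushed fully home. Keep it level so that the two hub bearings stay in it, and leave the other drawers and everything else on the shelf where they are.

Things in the scene. Friction and masses are not known exactly. Their poses are not given: they have to be found in the camera images.
- sleeve: Galvanised sleeve of the wrong-way drawer, fixed: tube 100 long (x) x 66 wide (y) x 39 high, sheet 2.5 mm, open only at its mouth (-x, robot side). Inside 97 deep x 61 wide x 34 high, inner floor 2.5 mm above the origin. Origin: centre of its underside, 12 mm above the shelf; x from mouth to back, z up. One of three equal sleeves in a row, 72 mm apart along y; which place it has varies.
- mouth (a point): Centre of that sleeve's open mouth, 50 mm from its origin along -x, 31.5 mm above the shelf. Same axes as the sleeve. In front of the mouths the shelf is clear for 150 mm, but for the neighbouring drawers' pulls (22 mm out) and the edge of the 12 mm plywood base under the sleeves (4 mm out).
- drawer: The drawer to turn: open grey plastic tray 95 long (x) x 56 wide x 30 high, walls 3 mm, 0.09-0.18 kg, slides freely, 2.5 mm side play and 4 mm height play in the sleeve. A finger pull stands out of the middle of its front wall. Origin: centre of the tray's underside (pull not counted); x from front to plain end, z up. At the start its x points out of the mouth, the plain end 34-44 mm out.
- pull_tip (a point): Tip of the drawer's finger pull, 69.5 mm from the drawer's origin along its -x, 15 mm above its underside. The pull is an upright lug 22 mm long (x), 10 mm thick (y), 20 mm high (5 to 25 mm above the underside). Fully home, the tip is at x = -70 mm in the sleeve's frame: only the pull sticks out, the front wall is 2 mm inside the mouth.
- plain_end (a point): Centre of the outside of the drawer's plain end wall, 47.5 mm from the drawer's origin along its +x, 15 mm above its underside. Fully home, it stands against the sleeve's back wall, at x = +47 mm in the sleeve's frame, and the drawer's x axis runs the same way as the sleeve's.
- bearing_1: Steel hub bearing lying loose in the drawer, disc of 26 mm diameter, 8 mm thick, 20 g. Origin at the centre of its underside.
- bearing_2: The second, equal hub bearing lying loose in the drawer. Origin at the centre of its underside.
- drawer_b: Neighbouring drawer, same shape as the drawer, lying the right way round and home in another of the three sleeves, its pull sticking out. To be left alone. Origin and axes as for the drawer.
- drawer_c: The other neighbouring drawer, likewise right way round and home in the third sleeve. To be left alone. Origin and axes as for the drawer.
- spoke_wrench: Chrome spoke wrench, 51 mm long, 28 mm wide, 8 mm thick, lying on the roof of one of the neighbouring sleeves (top at 59 mm above the shelf). To be left alone. Origin at the centre of its round head's underside, x along its stem.
- dish: Green ceramic dish, 116 mm across, 28 mm high, standing on the shelf well to one side of the drawers. To be left alone. Origin at the centre of its underside.
- lever_1: Lower of two crossed yellow nylon tyre levers, 122 mm long (x), 20 mm wide, 6 mm thick, flat on the shelf to the other side of the drawers. To be left alone. Origin under its middle.
- lever_2: Upper tyre lever, same shape, lying across the middle of the lower one, 6 mm above the shelf. To be left alone. Origin under its middle.
- scraper: Small stainless scraper with a black handle, 154 mm long (x, blade to +x), 34 mm wide, 12 mm high, on the shelf near the levers. To be left alone. Origin under its balance point.
Things that resemble listed ones, but are neither listed nor needed, are in the scene too. Leave any orange or pink look-alike of the drawer alone.

How it is judged:
By the outcome, as a careful person would: the job done as asked, in the order asked, and still so for the second after the job is handed in, with the robot touching nothing.
It also fails if it takes over 61 s, if anything falls off the work surface, if the arm or the gripper's body presses on something with over 40 N, if the wrist force passes 120 N, or if a joint passes its speed limit or range.

## Robot

A 6-joint arm with a two-finger parallel gripper is mounted at the origin on the work surface. World frame = base frame: x ahead of the robot, y to its left, z up, the work surface at z = 0. Lengths are in m, angles in rad, forces in N, time in s.
With the tool pointing down it reaches from about 0.3 to 0.95 m from the base axis. Payload 3.1 kg.
Tool frame: the origin (TCP) lies midway between the tips of the shut fingers; the grasp point (between the pads) lies 19 mm behind it (manip.tcp_to_grasp is the z of the grasp point in the tool frame, in m); z points along the fingers, y is the direction in which the jaws open and shut (so a half turn about z gives the same grasp; the last joint's range is limited). The gripper opens to 85 mm and grips with 20 to 120 N. Pads are 22 mm wide; open, the fingers measure 114 mm over their backs; the gripper's body (76 mm by 85 mm) begins 54 mm behind the grasp point. The pads swing forward as they close: fully open they stand 13 mm farther back than shut.
Start: joints at [1.035, 0.308, 1.634, -0, 1.2, -0.07], TCP at [0.281, 0.558, 0.192] pointing down, gripper open.
Joint ranges: [-3.06, 3.06], [-0.79, 1.96], [0.05, 2.63], [-1.19, 4.34], [0.05, 2.64], [-2.94, 2.94]. Speed limits (rad/s): [2.79, 2.79, 3.14, 3.14, 3.14, 3.14].

## Interface

Orientations are given as a unit quaternion [w, x, y, z].
In Python, from rig import sensors, imaging, manip gives the robot as it stands.
- The arm moves only by the shell command python3 -m jog 'ROWS'. ROWS is JSON, a list of rows, each an object with "gripper": the finger opening in cm, from 0 to 8.54; "linear": the shift along the tool's x, y, z in cm, a list of three; "turn": the turn about the tool's z in degrees. A call has exactly 8 rows; each row is the pose to reach, as a shift and turn from the pose commanded when the call began, along the tool's axes at that moment; what a row does not reach only later rows make up. A row lasts 1/10 s, in which the tool goes at most 50 mm and 8.59 degrees, less where a joint would pass 70% of its speed; a pose out of reach is approached as far as the arm can. A call with a gripper value outside its range is refused whole. The fingers move at their own pace and stop on an object; the grip force is fixed at half the most. Time passes only in rows, so rows that repeat a pose let the fingers close, or fill a call up. It gives the time, the measured TCP pose, the force and the opening at its end, in the units of the state.
- sensors.state(): the state, without advancing time (a new reading comes with each control period).
- imaging.grab_frame(name): name is "scene" or "side" or "wrist"; returns the picture (480x640x3 uint8, blue, green, red); there is no depth.
- imaging.get_calibration(name): a dict with "fx", "fy", "cx", "cy" (pixels), "rvec" (rotation vector, rad) and "tvec" (3), from world to camera coordinates, as OpenCV has them; the wrist camera has in their place "tool_from_camera" (4x4, takes a point from camera to tool coordinates, whose origin is the TCP and whose axes are the flange's). Camera axes: x right, y down, z forward; pixel columns grow to the right and rows downward; lengths in m; the calibration is good to about 2 mm. The wrist camera is an equidistant fisheye: a pixel r from the principal point sees the ray r / f radians off the axis. A picture is of the moment at which its call begins: read the wrist's pose just before it. get_calibration takes no time and is no camera call.
- manip.close_job(): hands the job in, once; it reports no verdict.
The state is a dict: "time": time; "qpos": joint angles; "joint_vel": joint speeds; "tau": joint torques, N m; "ee_pos": TCP position; "ee_rot": TCP orientation; "force": force on the tool from outside, world axes, zero at the start; "moment": the same for the moment, N m; "gripper_width": finger opening in m.
Only numpy, scipy, OpenCV 4.12 (cv2) and the standard library are available. Lean on these libraries where they do the work, as an engineer would, in place of code of your own. Each camera call takes 0.05 s, during which the arm holds its last target.

## Working session

There is one attempt and no reset: what is moved stays moved. The work goes in short steps, Python scripts to look and compute and a shell command to move; the robot and the scene stay as the last step left them, time stands still between calls to the robot, and variables do not carry over. Pictures are saved under pics/ and viewed, and the job is handed in when it is done.

```bash
ls; mkdir -p pics; python3 - <<'E'
from rig import sensors, imaging, manip
import cv2
s=sensors.state()
print(s, manip.tcp_to_grasp)
for n in ("scene","side","wrist"):
    print(n, imaging.get_calibration(n))
for n in ("scene","side"):
    cv2.imwrite(f"pics/{n}0.png", imaging.grab_frame(n))
E
```

```text
pics
{'time': 0.0, 'qpos': array([ 1.03530346e+00,  3.09016751e-01,  1.63517728e+00,  8.45708754e-06,
        1.19967008e+00, -6.97136190e-02]), 'joint_vel': array([-0.00016634, -0.00245974,  0.00110811,  0.00188019,  0.00013657,
        0.00021582]), 'tau': array([-8.79679428e-04, -4.15266180e+01, -2.76656556e+01, -2.49067243e-04,
        1.03817153e-02,  2.77891992e-06]), 'ee_pos': array([0.28027084, 0.55763295, 0.19104425]), 'ee_rot': array([-3.42215090e-04,  2.30791447e-01,  9.73002579e-01, -1.08295496e-03]), 'force': array([-0.25124185, -0.65905986, -0.26299992]), 'moment': array([0.07937629, 0.02927478, 0.04431954]), 'gripper_width': 0.08519991775210534} -0.0187
scene {'fx': 495.19232353896126, 'fy': 495.19232353896126, 'cx': 322.2765166037007, 'cy': 243.42763555703354, 'rvec': array([ 2.2944965 ,  0.85842376, -0.3167015 ]), 'tvec': array([-0.37716279, -0.21767254,  1.21953273])}
side {'fx': 440.0029152866658, 'fy': 440.0029152866658, 'cx': 320.32345767749604, 'cy': 236.33946021765266, 'rvec': array([ 2.0584572 , -0.38824166,  0.22322108]), 'tvec': array([-0.48078625,  0.14959393,  0.83172571])}
wrist {'fx': 371.64829954431775, 'fy': 371.64829954431775, 'cx': 321.2589661053124, 'cy': 237.30030253429064, 'tool_from_camera': array([[ 6.25200170e-04, -9.65852506e-01, -2.59091770e-01,
         6.55041457e-02],
       [ 9.99999762e-01,  5.27815926e-04,  4.45431693e-04,
        -1.25840115e-04],
       [-2.93468554e-04, -2.59091987e-01,  9.65852606e-01,
        -1.82482507e-01],
       [ 0.00000000e+00,  0.00000000e+00,  0.00000000e+00,
         1.00000000e+00]])}
```

View pics/scene0.png

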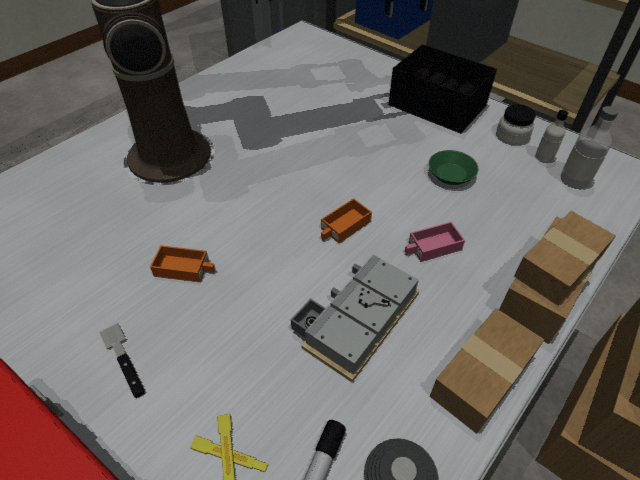

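View pics/side0.png

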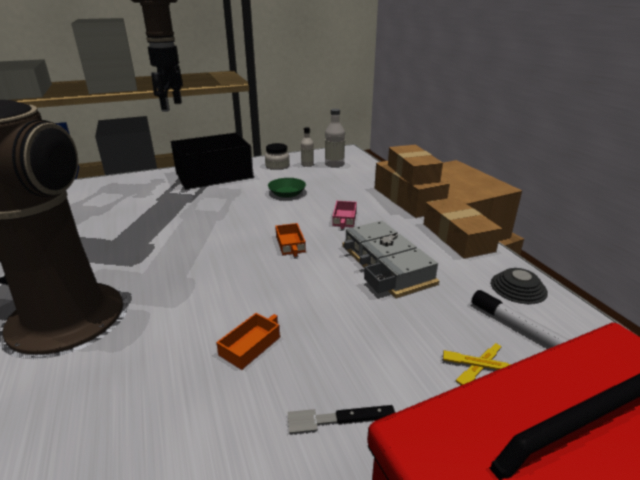

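Possible drawers in the scene picture: grey tray sticking out at (308,320), orange trays at (180,263) and (347,220), pink tray at (437,241), and the neighbouring drawers' pulls at (335,293) and (357,268). By the description it is the grey one at (308,320). I'll check it in a close crop.

```bash
cat > h.py <<'E'
import numpy as np, cv2
from rig import sensors, imaging, manip
from scipy.spatial.transform import Rotation as R
def cam(n):
    c=imaging.get_calibration(n)
    K=np.array([[c['fx'],0,c['cx']],[0,c['fy'],c['cy']],[0,0,1]])
    return K,cv2.Rodrigues(c['rvec'])[0],np.array(c['tvec'])
def ray(n,px):
    K,Rm,t=cam(n); px=np.atleast_2d(np.array(px,float))
    d=(np.linalg.inv(K)@np.c_[px,np.ones(len(px))].T).T@Rm
    return -Rm.T@t,d
def onz(n,px,z):
    o,d=ray(n,px); return o+d*((z-o[2])/d[:,2])[:,None]
def proj(n,P):
    K,Rm,t=cam(n); return cv2.projectPoints(np.atleast_2d(np.array(P,float)),cv2.Rodrigues(Rm)[0],t,K,None)[0][:,0]
def toolpose(s):
    q=s['ee_rot']; return R.from_quat([q[1],q[2],q[3],q[0]]).as_matrix(), np.array(s['ee_pos'])
def wray(px,s):
    c=imaging.get_calibration('wrist'); px=np.atleast_2d(np.array(px,float))
    u=(px-[c['cx'],c['cy']]); r=np.linalg.norm(u,axis=1)+1e-9; th=r/c['fx']
    d=np.c_[u/r[:,None]*np.sin(th)[:,None],np.cos(th)]
    M=np.array(c['tool_from_camera']); Rt,p=toolpose(s)
    return Rt@M[:3,3]+p, (d@M[:3,:3].T)@Rt.T
def wonz(px,s,z):
    o,d=wray(px,s); return o+d*((z-o[2])/d[:,2])[:,None]
def wproj(P,s):
    c=imaging.get_calibration('wrist'); M=np.array(c['tool_from_camera']); Rt,p=toolpose(s)
    P=np.atleast_2d(np.array(P,float)); t=(P-p)@Rt; q=(t-M[:3,3])@M[:3,:3]
    th=np.arctan2(np.hypot(q[:,0],q[:,1]),q[:,2]); a=np.arctan2(q[:,1],q[:,0])
    return np.c_[c['cx']+c['fx']*th*np.cos(a),c['cy']+c['fx']*th*np.sin(a)]
E
python3 - <<'E'
import cv2
a=cv2.imread('pics/scene0.png')[245:385,270:430]
cv2.imwrite('pics/c1.png',cv2.resize(a,None,fx=5,fy=4.2857,interpolation=cv2.INTER_CUBIC)[:600])
a=cv2.imread('pics/side0.png')[210:300,330:450]
cv2.imwrite('pics/c2.png',cv2.resize(a,None,fx=6,fy=6,interpolation=cv2.INTER_CUBIC))
E
```

```text
(no output)
```

View pics/c1.png

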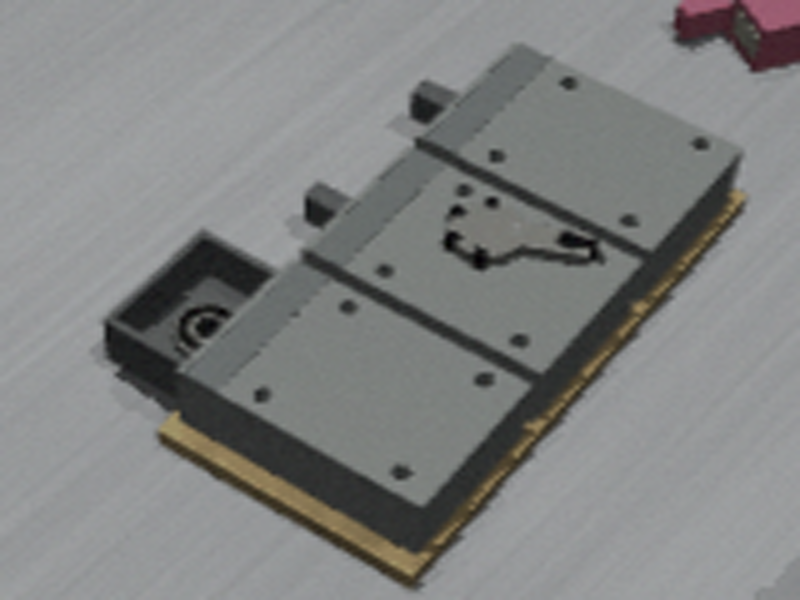

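View pics/c2.png

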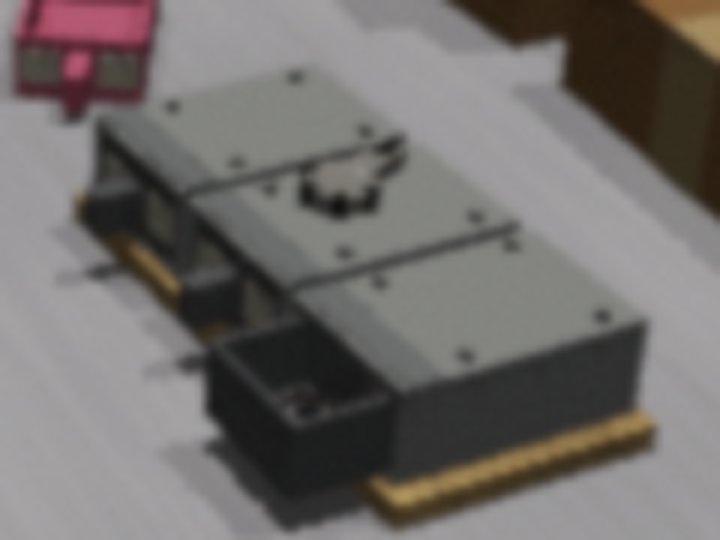

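The crops confirm it: the grey tray's plain end juts from the end sleeve (bearing visible), while the other two sleeves show pulls. Now its pose, from the roof corners.

```bash
python3 - <<'E'
from h import *
np.set_printoptions(precision=4,suppress=True)
f=lambda p:[(270+x/5,245+y/4.2857) for x,y in p]
A=onz('scene',f([(183,375),(520,43),(742,152),(428,507)]),.051)[:,:2]; print('roof',A)
g=lambda p:[(330+x/6,210+y/6) for x,y in p]
B=onz('side',g([(395,387),(98,122),(300,66),(648,322)]),.051)[:,:2]; print('roof side',B)
for n,Q in (('scene',A),('side',B)):
    print(n,np.linalg.norm(Q[1]-Q[0]),np.linalg.norm(Q[2]-Q[3]),np.linalg.norm(Q[3]-Q[0]),Q.mean(0),
     'row dir deg',np.degrees(np.arctan2(*(Q[1]-Q[0])[::-1])),np.degrees(np.arctan2(*(Q[2]-Q[3])[::-1])),'depth dir',np.degrees(np.arctan2(*(Q[3]-Q[0])[::-1])),np.degrees(np.arctan2(*(Q[2]-Q[1])[::-1])))
print('drawer end top corners', onz('scene',f([(105,322),(203,232)]),.0445), onz('side',g([(207,345),(293,433)]),.0445))
print('trays',onz('scene',[(180,255),(347,215),(437,236)],.03))
s=sensors.state(); Rt,p=toolpose(s); print(Rt)
E
```

```text
roof [[ 0.6128 -0.1713]
 [ 0.5959  0.0389]
 [ 0.6937  0.044 ]
 [ 0.7103 -0.1617]]
roof side [[ 0.6071 -0.1721]
 [ 0.5908  0.0266]
 [ 0.6849  0.0394]
 [ 0.7059 -0.1695]]
scene 0.2109622072239669 0.2063473975596202 0.09796472283376298 [ 0.6532 -0.0625] row dir deg 94.57248505147713 94.6117238855324 depth dir 5.639967076223301 2.9386551155156275
side 0.19931248273752056 0.20991828672241752 0.09884854172676985 [ 0.6472 -0.0689] row dir deg 94.69393051414478 95.74903545512744 depth dir 1.502545981343295 7.752589909412411
drawer end top corners [[ 0.5733 -0.1681  0.0445]
 [ 0.5695 -0.1131  0.0445]] [[ 0.5658 -0.1189  0.0445]
 [ 0.5689 -0.1748  0.0445]]
trays [[ 0.3001 -0.1961  0.03  ]
 [ 0.4775  0.1045  0.03  ]
 [ 0.6528  0.1786  0.03  ]]
[[-0.8935  0.4491 -0.0011]
 [ 0.4491  0.8935 -0.0018]
 [ 0.0001 -0.0021 -1.    ]]
```

```bash
python3 -m jog '[{"gripper":8.5,"linear":[-2,-2,0],"turn":-2},{"gripper":8.5,"linear":[-5,-5,0],"turn":-6},{"gripper":8.5,"linear":[-8.5,-8.5,0],"turn":-10},{"gripper":8.5,"linear":[-12,-12,0],"turn":-14},{"gripper":8.5,"linear":[-15.5,-15.5,0],"turn":-18},{"gripper":8.5,"linear":[-19,-19,0],"turn":-22},{"gripper":8.5,"linear":[-22.5,-22.5,0],"turn":-26},{"gripper":8.5,"linear":[-26,-26,0],"turn":-31.4}]'
```

```text
time: 0.9
ee_pos: [0.3962, 0.2074, 0.192]
ee_rot: [-0.0, -0.043, 0.999, -0.0]
force: [1.2, 0.3, -1.0]
gripper_width: 0.0849
```

```bash
python3 -m jog '[{"gripper":8.5,"linear":[-1.5,-5,0],"turn":0},{"gripper":8.5,"linear":[-3,-10,0],"turn":0},{"gripper":8.5,"linear":[-4.5,-15,0],"turn":0},{"gripper":8.5,"linear":[-6,-20,0],"turn":0},{"gripper":8.5,"linear":[-7.5,-25,0],"turn":0},{"gripper":8.5,"linear":[-8.8,-30,0],"turn":0},{"gripper":8.5,"linear":[-10,-34,0],"turn":0},{"gripper":8.5,"linear":[-10.4,-36.2,0],"turn":0}]'
python3 - <<'E'
from h import *
s=sensors.state(); im=imaging.grab_frame('wrist'); cv2.imwrite('pics/w1.png',im); np.save('w1.npy',np.r_[s['ee_pos'],s['ee_rot']]); print(s['ee_pos'],s['ee_rot'],s['qpos'],s['force'])
E
```

```text
time: 1.7
ee_pos: [0.5306, -0.1467, 0.192]
ee_rot: [0.0, -0.04, 0.999, -0.001]
force: [0.6, 0.2, 0.4]
gripper_width: 0.0846
[ 0.53055586 -0.14666197  0.19200633] [ 2.99853431e-04 -3.97949128e-02  9.99207640e-01 -6.06118689e-04] [-3.48222865e-01  1.64919126e-01  1.81165850e+00 -9.74754415e-04
  1.16400141e+00 -1.99824483e+00] [0.59072659 0.21843994 0.4116349 ]
```

View pics/w1.png

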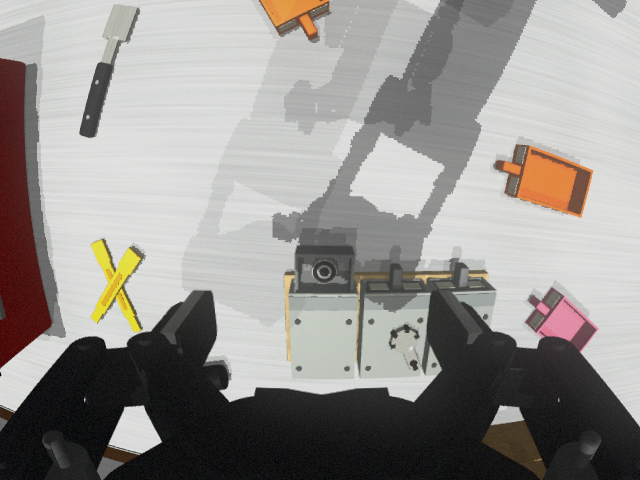

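```bash
python3 - <<'E'
import cv2
a=cv2.imread('pics/w1.png')[230:390,275:505]
cv2.imwrite('pics/w1c.png',cv2.resize(a,None,fx=3.4,fy=3.4,interpolation=cv2.INTER_CUBIC))
E
```

```text
(no output)
```

View pics/w1c.png

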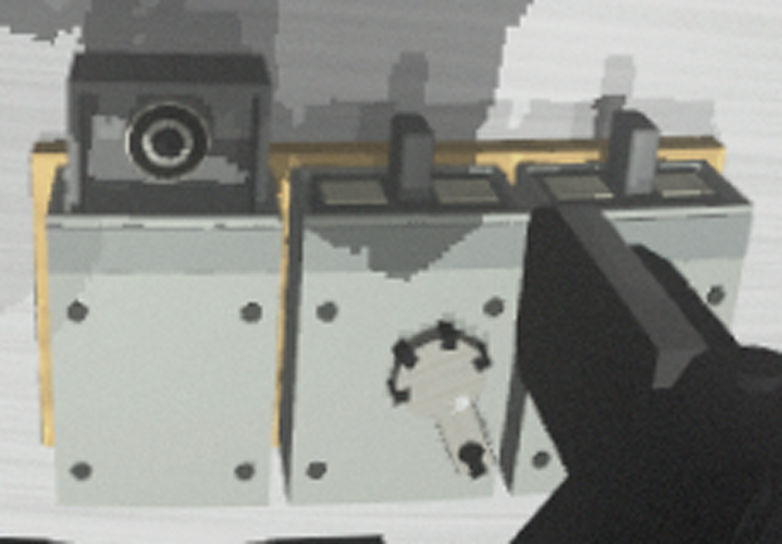

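```bash
python3 - <<'E'
from h import *
np.set_printoptions(precision=4,suppress=True)
v=np.load('w1.npy'); s=dict(ee_pos=v[:3],ee_rot=v[3:])
f=lambda p:[(275+x/3.4,230+y/3.4) for x,y in p]
Q=wonz(f([(47,218),(282,214),(267,503),(58,505)]),s,.051)[:,:2]; print(Q)
print('w',np.linalg.norm(Q[1]-Q[0]),np.linalg.norm(Q[2]-Q[3]),'d',np.linalg.norm(Q[3]-Q[0]),np.linalg.norm(Q[2]-Q[1]),'c',Q.mean(0))
print([np.degrees(np.arctan2(*(b-a)[::-1])) for a,b in ((Q[0],Q[1]),(Q[3],Q[2]),(Q[0],Q[3]),(Q[1],Q[2]))])
D=wonz(f([(70,84),(270,82)]),s,.0445)[:,:2]; print('plain top',D, np.linalg.norm(D[1]-D[0]),D.mean(0),np.degrees(np.arctan2(*(D[1]-D[0])[::-1])))
c=Q[:2].mean(0); print('mouth',c)
print(wonz(f([(410,115),(635,115)]),s,.0395))
E
```

```text
[[ 0.6101 -0.1713]
 [ 0.6036 -0.106 ]
 [ 0.7034 -0.0985]
 [ 0.7095 -0.1636]]
w 0.06566493789642522 0.06538815053133704 d 0.09970370396502772 0.1001479104580478 c [ 0.6566 -0.1348]
[np.float64(95.66213135227662), np.float64(95.2782665605108), np.float64(4.454448765533104), np.float64(4.3005734971836675)]
plain top [[ 0.5723 -0.1675]
 [ 0.5673 -0.1128]] 0.05491872532268521 [ 0.5698 -0.1401] 95.2031133931311
mouth [ 0.6068 -0.1387]
[[ 0.5756 -0.0711  0.0395]
 [ 0.571  -0.0023  0.0395]]
```

```bash
python3 -m jog '[{"gripper":8.5,"linear":[-2,0.2,2],"turn":-0.3},{"gripper":8.5,"linear":[-4,0.4,4],"turn":-0.3},{"gripper":8.5,"linear":[-5.4,0.4,6],"turn":-0.3},{"gripper":8.5,"linear":[-5.4,0.4,8],"turn":-0.3},{"gripper":8.5,"linear":[-5.4,0.4,10],"turn":-0.3},{"gripper":8.5,"linear":[-5.4,0.4,11.5],"turn":-0.3},{"gripper":8.5,"linear":[-5.4,0.4,12],"turn":-0.3},{"gripper":8.5,"linear":[-5.4,0.4,12],"turn":-0.3}]'
python3 - <<'E'
from h import *
s=sensors.state(); im=imaging.grab_frame('wrist'); cv2.imwrite('pics/w2.png',im); np.save('w2.npy',np.r_[s['ee_pos'],s['ee_rot']]); print(s['ee_pos'],s['ee_rot'],s['force'])
E
```

```text
time: 2.55
ee_pos: [0.5822, -0.1341, 0.0713]
ee_rot: [-0.001, -0.044, 0.999, 0.0]
force: [0.7, 0.6, 0.5]
gripper_width: 0.0848
[ 0.58224463 -0.13412021  0.07133743] [-9.83008827e-04 -4.37477138e-02  9.99042065e-01  3.50433052e-04] [0.66176123 0.6224557  0.46802619]
```

View pics/w2.png

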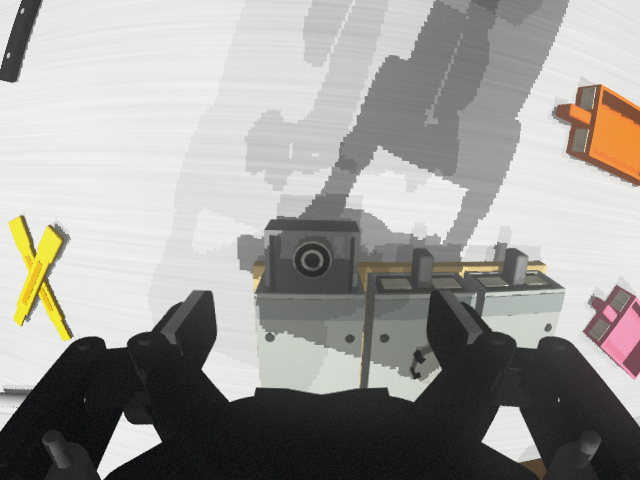

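```bash
python3 - <<'E'
from h import *
np.set_printoptions(precision=4,suppress=True)
im=cv2.imread('pics/w2.png')
cv2.imwrite('pics/w2c.png',cv2.resize(im[210:310,240:400],None,fx=5,fy=5,interpolation=cv2.INTER_CUBIC))
v=np.load('w2.npy'); s=dict(ee_pos=v[:3],ee_rot=v[3:])
print(wproj([[.5855,-.1385,.0445],[.5698,-.1401,.0445],[.5822,-.1341,.0713]],s))
E
```

```text
[[313.3007 257.3247]
 [312.7796 231.4695]
 [321.2197 267.9112]]
```

View pics/w2c.png

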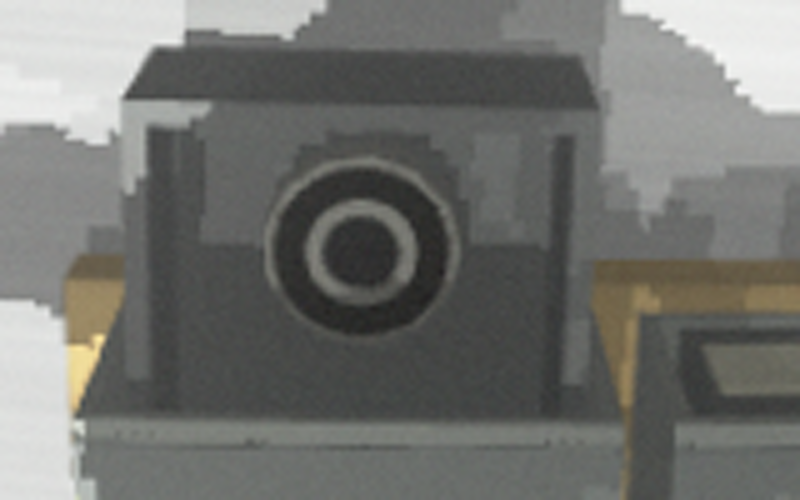

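```bash
python3 -m jog '[{"gripper":8.5,"linear":[-0.2,-0.4,1],"turn":0},{"gripper":8.5,"linear":[-0.3,-0.47,2.5],"turn":0},{"gripper":8.5,"linear":[-0.3,-0.47,4],"turn":0},{"gripper":8.5,"linear":[-0.3,-0.47,5.4],"turn":0},{"gripper":8.5,"linear":[-0.3,-0.47,6.1],"turn":0},{"gripper":8.5,"linear":[-0.3,-0.47,6.1],"turn":0},{"gripper":7,"linear":[-0.3,-0.47,6.1],"turn":0},{"gripper":6.4,"linear":[-0.3,-0.47,6.1],"turn":0}]'
python3 - <<'E'
from h import *
s=sensors.state(); im=imaging.grab_frame('wrist'); cv2.imwrite('pics/w3.png',im);  print(s['ee_pos'],s['ee_rot'],s['force'],s['gripper_width'])
E
```

```text
time: 3.4
ee_pos: [0.5873, -0.1391, 0.0119]
ee_rot: [0.001, -0.044, 0.999, -0.0]
force: [0.3, 0.8, -0.6]
gripper_width: 0.0641
[ 0.5872729  -0.13907603  0.01189701] [ 6.52985018e-04 -4.37451634e-02  9.99042484e-01 -2.24462489e-04] [ 0.27192267  0.77397329 -0.5525919 ] 0.06407296694142603
```

View pics/w3.png

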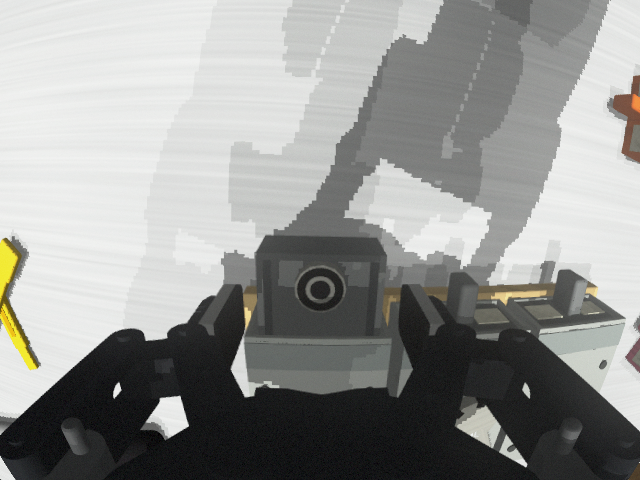

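```bash
python3 - <<'E'
from h import *
np.set_printoptions(precision=1,suppress=True)
s=sensors.state(); Rt,p=toolpose(s)
for z in (0,-.007,-.02,-.03):
    print(z,wproj([p+Rt@np.array([x,.032,z]) for x in (.011,-.011)],s).tolist())
# rim, mouth predicted
for P in ([.5698,-.1401,.0445],[.6068,-.1387,.051]): print(wproj([P],s))
a=cv2.imread('pics/w3.png')[220:400,190:460]; cv2.imwrite('pics/w3c.png',cv2.resize(a,None,fx=2.9,fy=2.9,interpolation=cv2.INTER_CUBIC))
E
```

```text
0 [[383.06018231524536, 247.7388307239792], [380.9277100650322, 287.0668729837986]]
-0.007 [[385.2758365597547, 251.74662067149728], [382.9382736087866, 292.24645674853684]]
-0.02 [[389.82047786278684, 259.99941326962187], [387.0252417653775, 302.8234203682156]]
-0.03 [[393.75568504548704, 267.1809051040154], [390.5229763508481, 311.9276151618518]]
[[322.3 255.1]]
[[318.1 338.6]]
```

View pics/w3c.png

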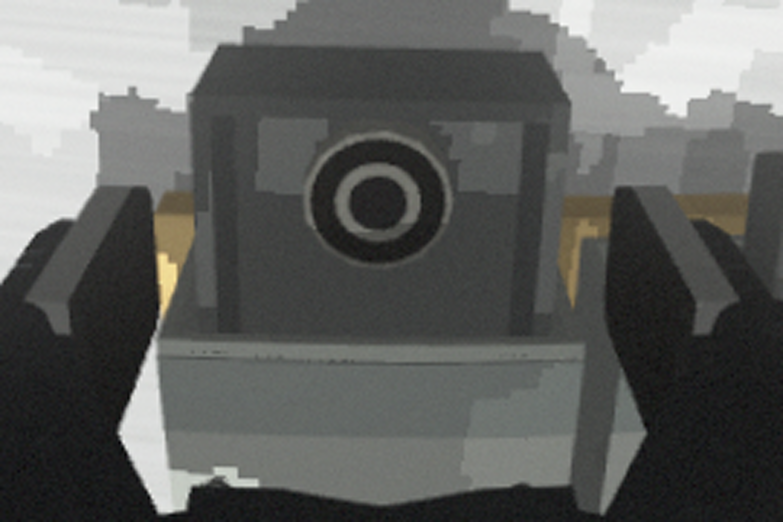

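```bash
python3 - <<'E'
from h import *
s=sensors.state(); Rt,p=toolpose(s)
for n in ('scene','side'):
    im=imaging.grab_frame(n); q=proj(n,[p])[0]; print(n,q)
    x0,y0=int(max(0,q[0]-70)),int(max(0,q[1]-70))
    cv2.imwrite(f'pics/{n}1.png',cv2.resize(im[y0:y0+110,x0:x0+140],None,fx=5,fy=5,interpolation=cv2.INTER_CUBIC)); print(x0,y0)
E
```

```text
scene [308.5807371  323.88982576]
238 253
side [377.60941661 283.73970697]
307 213
```

View pics/scene1.png

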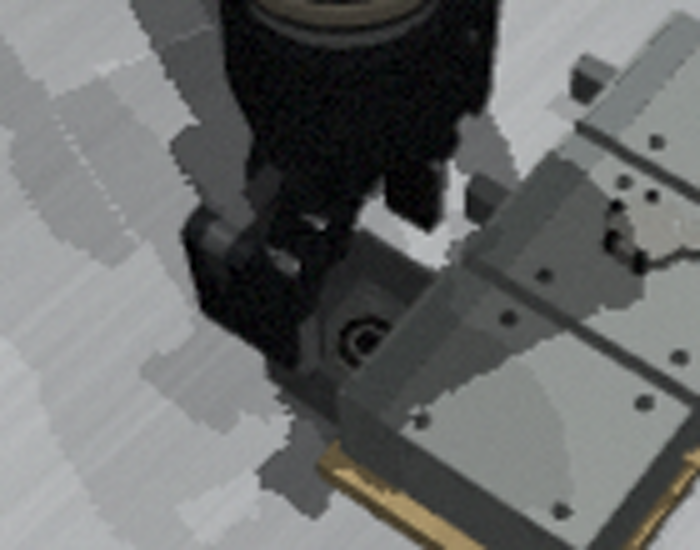

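View pics/side1.png

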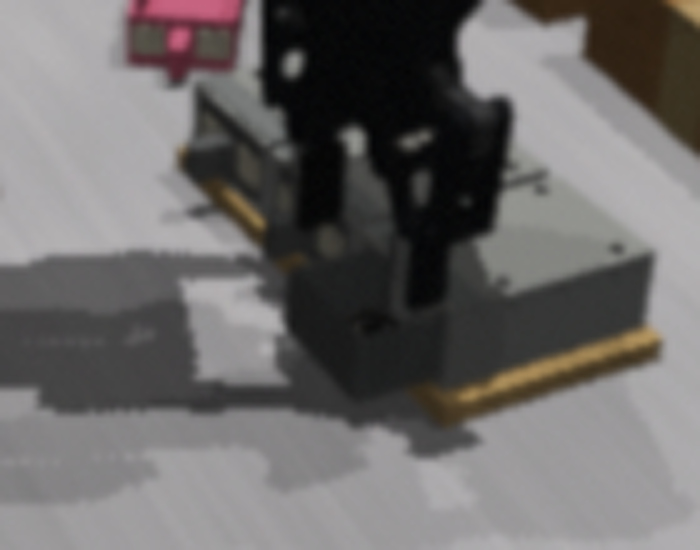

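```bash
python3 - <<'E'
from h import *
s=sensors.state(); Rt,p=toolpose(s)
for y in (-.032,-.042):
  for z in (0,-.01,-.02,-.03,-.04,-.05):
    P=[p+Rt@np.array([x,y,z]) for x in (.011,-.011)]
    a=(proj('side',P)-[307,213])*5; b=(proj('scene',P)-[238,253])*5
    print(y,z,a.astype(int).tolist(),b.astype(int).tolist())
E
```

```text
-0.032 0 [[373, 403], [420, 388]] [[273, 401], [322, 433]]
-0.032 -0.01 [[375, 383], [421, 368]] [[272, 386], [322, 418]]
-0.032 -0.02 [[376, 362], [423, 347]] [[271, 371], [321, 403]]
-0.032 -0.03 [[378, 341], [425, 326]] [[269, 356], [320, 388]]
-0.032 -0.04 [[380, 320], [427, 305]] [[268, 340], [319, 373]]
-0.032 -0.05 [[382, 298], [429, 284]] [[267, 324], [318, 357]]
-0.042 0 [[387, 417], [434, 402]] [[255, 421], [305, 454]]
-0.042 -0.01 [[389, 396], [436, 381]] [[254, 406], [304, 439]]
-0.042 -0.02 [[391, 375], [438, 360]] [[253, 391], [303, 424]]
-0.042 -0.03 [[392, 354], [440, 339]] [[251, 376], [302, 409]]
-0.042 -0.04 [[394, 333], [442, 318]] [[250, 360], [301, 393]]
-0.042 -0.05 [[396, 311], [444, 297]] [[248, 344], [300, 378]]
```

```bash
python3 - <<'E'
from h import *
np.set_printoptions(precision=1,suppress=True)
s=dict(ee_pos=[.28027,.55763,.19104],ee_rot=[-3.42e-4,.23079,.973,-.00108]); Rt,p=toolpose(s)
for z in (0,-.013,-.03,-.05): print(z,[ (proj('side',[p+Rt@np.array([0,y,z])])[0]).round(1).tolist() for y in (-.043,.043)])
a=cv2.imread('pics/side0.png')[40:140,110:230]; cv2.imwrite('pics/s0c.png',cv2.resize(a,None,fx=6,fy=6,interpolation=cv2.INTER_CUBIC))
E
```

```text
0 [[169.0, 129.1], [180.3, 121.1]]
-0.013 [[168.2, 124.5], [179.6, 116.7]]
-0.03 [[167.2, 118.4], [178.7, 111.0]]
-0.05 [[165.9, 111.2], [177.6, 104.1]]
```

View pics/s0c.png

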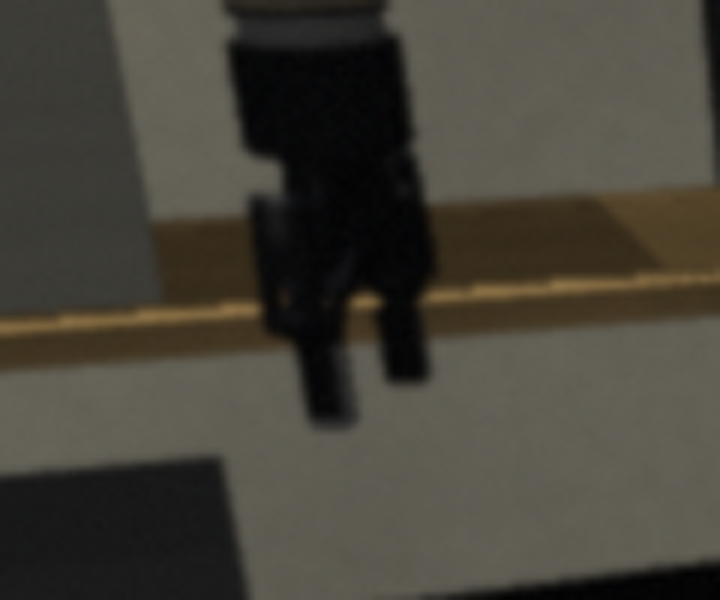

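The finger tips look about 40 mm higher than the reported TCP implies (side crop (425,305), scene crop (285,360)). A harmless test: close to 5 cm here. It stops at 5.6 only if the pads really are beside the tray.

```bash
python3 -m jog '[{"gripper":6.1,"linear":[0,0,0],"turn":0},{"gripper":5.9,"linear":[0,0,0],"turn":0},{"gripper":5.7,"linear":[0,0,0],"turn":0},{"gripper":5.4,"linear":[0,0,0],"turn":0},{"gripper":5.1,"linear":[0,0,0],"turn":0},{"gripper":5,"linear":[0,0,0],"turn":0},{"gripper":5,"linear":[0,0,0],"turn":0},{"gripper":5,"linear":[0,0,0],"turn":0}]'
python3 - <<'E'
from h import *
s=sensors.state(); im=imaging.grab_frame('wrist'); cv2.imwrite('pics/w4.png',im[200:440,160:500]);  print(s['ee_pos'],s['force'],s['gripper_width'])
E
```

```text
time: 4.35
ee_pos: [0.5865, -0.1389, 0.0112]
ee_rot: [-0.0, -0.044, 0.999, 0.0]
force: [0.1, -0.8, -0.1]
gripper_width: 0.0502
[ 0.58650205 -0.13888332  0.0112324 ] [ 0.08834675 -0.84802077 -0.10605406] 0.05019036825707768
```

View pics/w4.png

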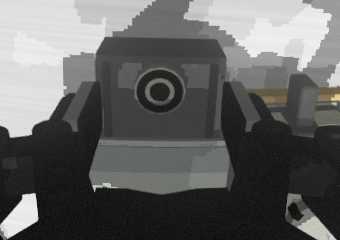

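The fingers closed freely to 5.0 cm, so the tips really are about 40–45 mm behind the reported TCP (tool frame offset). I'll account for that: reopen and go down about 3.2 cm more, watching the force.

```bash
python3 -m jog '[{"gripper":7.5,"linear":[0,0,0],"turn":0},{"gripper":7.5,"linear":[0,0,0],"turn":0},{"gripper":7.5,"linear":[0,0,0],"turn":0},{"gripper":7.5,"linear":[0,0,0.6],"turn":0},{"gripper":7.5,"linear":[0,0,1.2],"turn":0},{"gripper":7.5,"linear":[0,0,1.6],"turn":0},{"gripper":7.5,"linear":[0,0,1.8],"turn":0},{"gripper":7.5,"linear":[0,0,1.8],"turn":0}]'
python3 - <<'E'
from h import *
s=sensors.state(); im=imaging.grab_frame('wrist'); cv2.imwrite('pics/w5.png',im[200:440,160:500]);  print(s['ee_pos'],s['force'],s['gripper_width'])
im=imaging.grab_frame('side'); cv2.imwrite('pics/s5.png',cv2.resize(im[213:323,307:447],None,fx=5,fy=5,interpolation=cv2.INTER_CUBIC))
E
```

```text
time: 5.2
ee_pos: [0.586, -0.1387, -0.0075]
ee_rot: [-0.001, -0.044, 0.999, 0.0]
force: [0.3, 0.4, 0.2]
gripper_width: 0.075
[ 0.58596045 -0.1387491  -0.00745996] [0.28173228 0.44630469 0.16236523] 0.07500236000557507
```

View pics/w5.png

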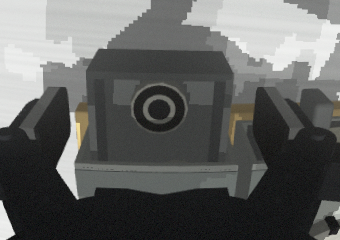

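View pics/s5.png

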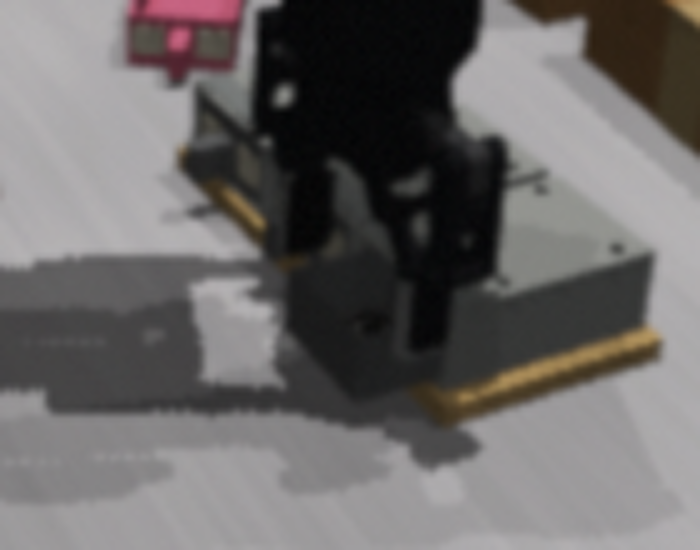

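```bash
python3 -m jog '[{"gripper":7.5,"linear":[0,0,0.5],"turn":0},{"gripper":7.5,"linear":[0,0,1.0],"turn":0},{"gripper":7.5,"linear":[0,0,1.3],"turn":0},{"gripper":7.5,"linear":[0,0,1.4],"turn":0},{"gripper":6.5,"linear":[0,0,1.4],"turn":0},{"gripper":6.2,"linear":[0,0,1.4],"turn":0},{"gripper":6.0,"linear":[0,0,1.4],"turn":0},{"gripper":5.9,"linear":[0,0,1.4],"turn":0}]'
python3 - <<'E'
from h import *
s=sensors.state(); im=imaging.grab_frame('wrist'); cv2.imwrite('pics/w6.png',cv2.resize(im[200:440,160:500],None,fx=2,fy=2));  print(s['ee_pos'],s['force'],s['gripper_width'])
E
```

```text
time: 6.1
ee_pos: [0.5868, -0.139, -0.0205]
ee_rot: [0.0, -0.044, 0.999, -0.0]
force: [0.4, -0.3, 0.5]
gripper_width: 0.059
[ 0.58675603 -0.13896951 -0.0204952 ] [ 0.3766284  -0.32923704  0.46254969] 0.05900572007172584
```

View pics/w6.png

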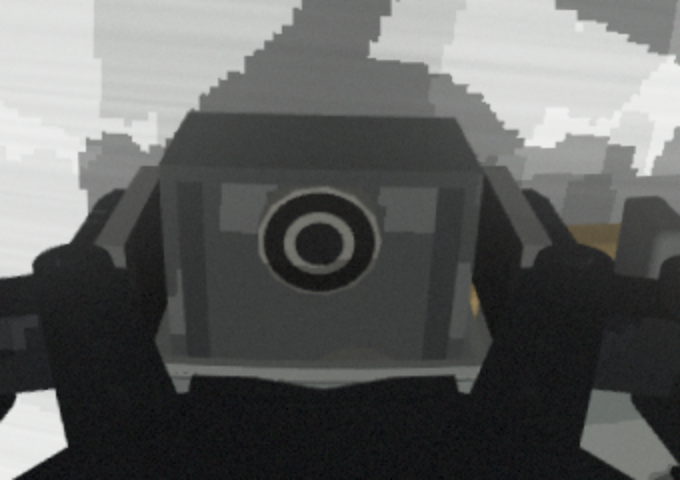

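```bash
python3 -m jog '[{"gripper":5.7,"linear":[0,0,0],"turn":0},{"gripper":5.5,"linear":[0,0,0],"turn":0},{"gripper":5.0,"linear":[0,0,0],"turn":0},{"gripper":5.0,"linear":[0,0,0],"turn":0},{"gripper":5.0,"linear":[0,0,0],"turn":0},{"gripper":5.0,"linear":[0,0,-0.1],"turn":0},{"gripper":5.0,"linear":[0.3,0,-0.1],"turn":0},{"gripper":5.0,"linear":[0.6,0,-0.1],"turn":0}]'
python3 - <<'E'
from h import *
s=sensors.state(); print(s['ee_pos'],s['force'],s['moment'],s['gripper_width'])
E
```

```text
time: 6.95
ee_pos: [0.5806, -0.1393, -0.02]
ee_rot: [0.0, -0.044, 0.999, 0.0]
force: [1.0, 0.0, -0.4]
gripper_width: 0.0551
[ 0.58056715 -0.13928794 -0.01998502] [ 0.95998496  0.01494654 -0.38747047] [-0.07396069 -0.08737175  0.03181666] 0.05509940022698319
```

```bash
python3 -m jog '[{"gripper":5.0,"linear":[0.5,0,0],"turn":0},{"gripper":5.0,"linear":[1.2,0,0],"turn":0},{"gripper":5.0,"linear":[2.1,0,0],"turn":0},{"gripper":5.0,"linear":[3.0,0,0],"turn":0},{"gripper":5.0,"linear":[3.9,0,0],"turn":0},{"gripper":5.0,"linear":[4.7,0,0],"turn":0},{"gripper":5.0,"linear":[5.3,0,0],"turn":0},{"gripper":5.0,"linear":[5.6,0,0],"turn":0}]'
python3 - <<'E'
from h import *
s=sensors.state(); print(s['ee_pos'],s['force'],s['moment'],s['gripper_width'])
im=imaging.grab_frame('side'); cv2.imwrite('pics/s7.png',cv2.resize(im[193:323,287:447],None,fx=5,fy=4.6,interpolation=cv2.INTER_CUBIC))
im=imaging.grab_frame('wrist'); cv2.imwrite('pics/w7.png',cv2.resize(im[200:440,160:500],None,fx=2,fy=2))
E
```

```text
time: 7.75
ee_pos: [0.5233, -0.1442, -0.02]
ee_rot: [-0.001, -0.044, 0.999, 0.0]
force: [0.0, 0.3, -2.1]
gripper_width: 0.0551
[ 0.52333119 -0.14415189 -0.02002285] [ 0.01545153  0.29126592 -2.13477937] [0.02502009 0.04097261 0.07063145] 0.055078551826384776
```

View pics/s7.png

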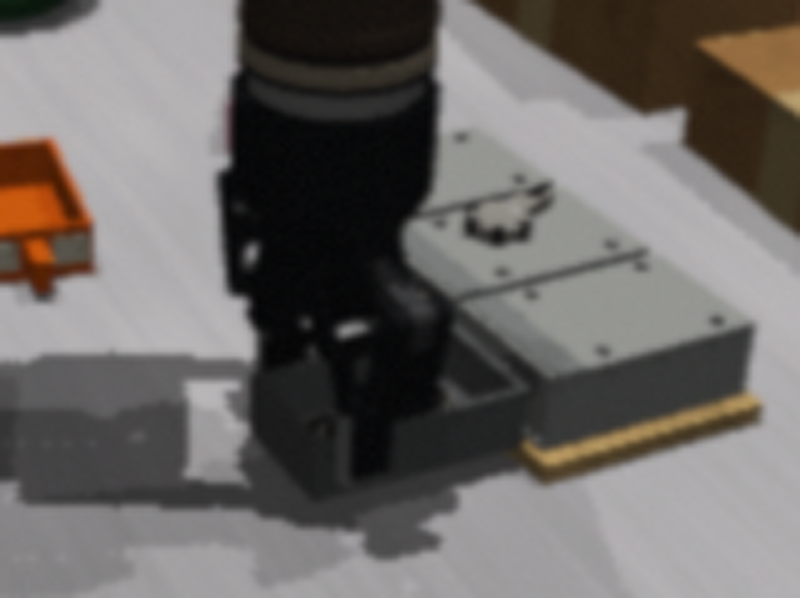

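View pics/w7.png

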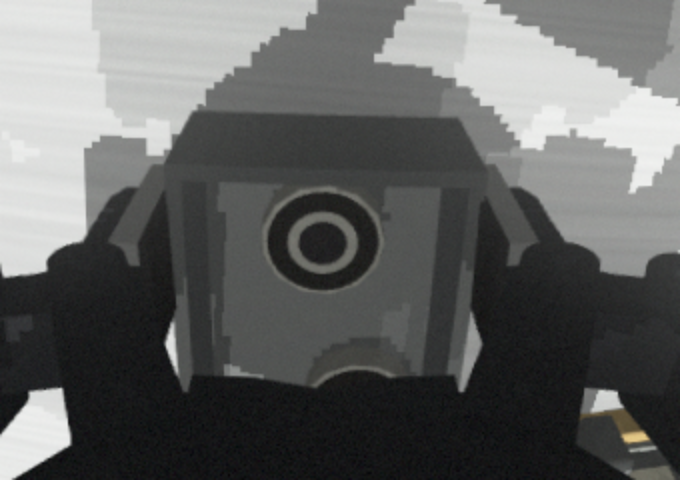

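```bash
python3 -m jog '[{"gripper":5.0,"linear":[0.6,0,0],"turn":0},{"gripper":5.0,"linear":[1.5,0,0],"turn":0},{"gripper":5.0,"linear":[2.4,0,0],"turn":0},{"gripper":5.0,"linear":[3.3,0,-0.3],"turn":0},{"gripper":5.0,"linear":[4.0,0,-1.0],"turn":0},{"gripper":5.0,"linear":[4.6,0,-2.0],"turn":0},{"gripper":5.0,"linear":[4.9,0,-3.0],"turn":0},{"gripper":5.0,"linear":[5.0,0,-4.0],"turn":0}]'
python3 -m jog '[{"gripper":5.0,"linear":[0,0,-0.8],"turn":2},{"gripper":5.0,"linear":[0,0,-1.5],"turn":5},{"gripper":5.0,"linear":[0,0,-2.1],"turn":9},{"gripper":5.0,"linear":[0,0,-2.4],"turn":14},{"gripper":5.0,"linear":[0,0,-2.5],"turn":19},{"gripper":5.0,"linear":[0,0,-2.5],"turn":24},{"gripper":5.0,"linear":[0,0,-2.5],"turn":29},{"gripper":5.0,"linear":[0,0,-2.5],"turn":34}]'
python3 - <<'E'
from h import *
s=sensors.state(); print(s['ee_pos'],s['force'],s['moment'],s['gripper_width'],s['qpos'])
im=imaging.grab_frame('side'); cv2.imwrite('pics/s8.png',cv2.resize(im[150:350,200:470],None,fx=2.9,fy=2.9,interpolation=cv2.INTER_CUBIC))
E
```

```text
time: 8.65
ee_pos: [0.4751, -0.1489, 0.0216]
ee_rot: [0.001, -0.044, 0.999, -0.0]
force: [-0.4, -0.3, -1.2]
gripper_width: 0.0551
time: 9.45
ee_pos: [0.4759, -0.1489, 0.0465]
ee_rot: [0.001, 0.252, 0.968, -0.0]
force: [-0.1, -0.6, -2.6]
gripper_width: 0.055
[ 0.47586587 -0.14891702  0.04645171] [-0.05296703 -0.58398128 -2.64015094] [ 0.00678134  0.02198512 -0.00572089] 0.054968057305882265 [-3.90698944e-01  2.65375342e-01  2.03081923e+00  1.17154729e-04
  8.43455147e-01 -1.45218124e+00]
```

View pics/s8.png

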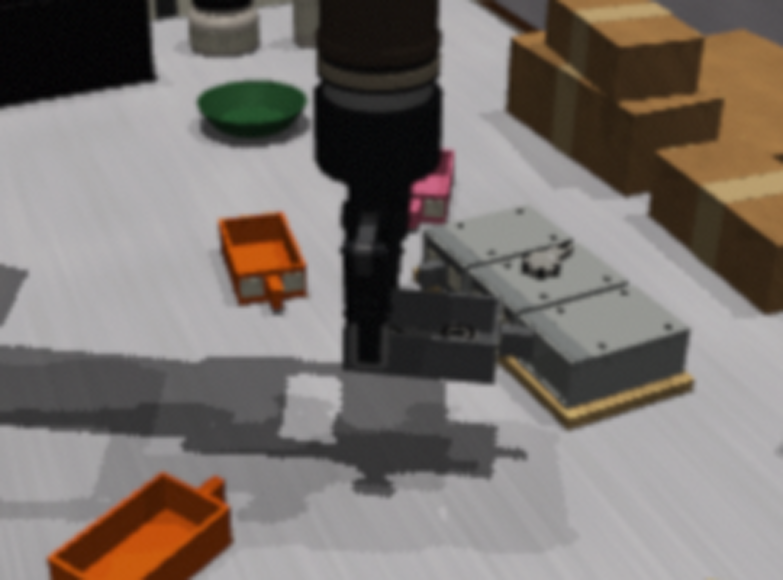

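```bash
python3 -m jog '[{"gripper":5.0,"linear":[0,0,0],"turn":6},{"gripper":5.0,"linear":[0,0,0],"turn":12},{"gripper":5.0,"linear":[0,0,0],"turn":18},{"gripper":5.0,"linear":[0,0,0],"turn":24},{"gripper":5.0,"linear":[0,0,0],"turn":30},{"gripper":5.0,"linear":[0,0,0],"turn":36},{"gripper":5.0,"linear":[0,0,0],"turn":42},{"gripper":5.0,"linear":[0,0,0],"turn":48}]'
python3 -m jog '[{"gripper":5.0,"linear":[0,0,0],"turn":6},{"gripper":5.0,"linear":[0,0,0],"turn":12},{"gripper":5.0,"linear":[0,0,0],"turn":18},{"gripper":5.0,"linear":[0,0,0],"turn":24},{"gripper":5.0,"linear":[0,0,0],"turn":30},{"gripper":5.0,"linear":[0,0,0],"turn":36},{"gripper":5.0,"linear":[0,0,0],"turn":42},{"gripper":5.0,"linear":[0,0,0],"turn":48}]'
python3 -m jog '[{"gripper":5.0,"linear":[0,0,0],"turn":6},{"gripper":5.0,"linear":[0,0,0],"turn":12},{"gripper":5.0,"linear":[0,0,0],"turn":18},{"gripper":5.0,"linear":[0,0,0],"turn":24},{"gripper":5.0,"linear":[0,0,0],"turn":30},{"gripper":5.0,"linear":[0,0,0],"turn":36},{"gripper":5.0,"linear":[0,0,0],"turn":42},{"gripper":5.0,"linear":[0,0,0],"turn":48}]'
python3 - <<'E'
from h import *
s=sensors.state(); print(s['ee_pos'],s['ee_rot'],s['force'],s['moment'],s['gripper_width'],s['qpos']); Rt,p=toolpose(s); print(np.degrees(np.arctan2(Rt[1,0],Rt[0,0])))
im=imaging.grab_frame('side'); cv2.imwrite('pics/s9.png',cv2.resize(im[150:350,200:470],None,fx=2.9,fy=2.9,interpolation=cv2.INTER_CUBIC))
E
```

```text
time: 10.3
ee_pos: [0.4757, -0.1489, 0.0462]
ee_rot: [0.001, 0.624, 0.782, 0.0]
force: [-0.6, -0.1, -1.9]
gripper_width: 0.0549
time: 11.1
ee_pos: [0.4758, -0.1489, 0.0462]
ee_rot: [0.001, 0.888, 0.461, 0.001]
force: [0.1, 0.4, -2.1]
gripper_width: 0.0553
time: 11.9
ee_pos: [0.4759, -0.1489, 0.0462]
ee_rot: [0.0, 0.998, 0.06, 0.001]
force: [-0.1, -0.9, -2.2]
gripper_width: 0.0552
[ 0.4758802  -0.14892355  0.04624707] [3.74452959e-04 9.98209899e-01 5.97993373e-02 9.46867865e-04] [-0.0865835  -0.89958929 -2.22388669] [0.03576046 0.00896978 0.01534781] 0.05522109236922565 [-3.90745324e-01  2.65697093e-01  2.03094127e+00  2.01634110e-04
  8.42923429e-01  1.06024688e+00]
6.856638996255249
```

View pics/s9.png

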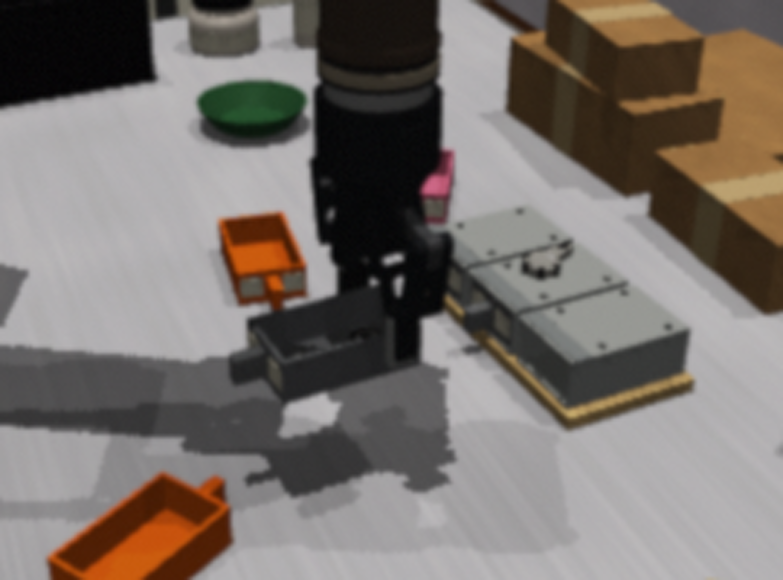

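```bash
python3 -m jog '[{"gripper":5.0,"linear":[0.6,0,0],"turn":0.5},{"gripper":5.0,"linear":[1.8,0.1,0.5],"turn":1},{"gripper":5.0,"linear":[3.2,0.2,1.5],"turn":1.5},{"gripper":5.0,"linear":[4.8,0.2,3.0],"turn":2},{"gripper":5.0,"linear":[6.2,0.3,4.5],"turn":2},{"gripper":5.0,"linear":[7.4,0.4,5.8],"turn":2},{"gripper":5.0,"linear":[8.0,0.4,6.8],"turn":2},{"gripper":5.0,"linear":[8.1,0.4,7.2],"turn":2}]'
python3 -m jog '[{"gripper":5.0,"linear":[0,0,0.2],"turn":0},{"gripper":5.0,"linear":[0,0,0.4],"turn":0},{"gripper":5.0,"linear":[0,0,0.5],"turn":0},{"gripper":5.0,"linear":[0,0,0.6],"turn":0},{"gripper":5.0,"linear":[0,0,0.7],"turn":0},{"gripper":5.0,"linear":[0,0,0.75],"turn":0},{"gripper":5.0,"linear":[0,0,0.75],"turn":0},{"gripper":5.0,"linear":[0,0,0.75],"turn":0}]'
python3 - <<'E'
from h import *
s=sensors.state(); print(s['ee_pos'],s['ee_rot'],s['force'],s['moment'],s['gripper_width'],s['qpos']); Rt,p=toolpose(s); print(np.degrees(np.arctan2(Rt[1,0],Rt[0,0])))
im=imaging.grab_frame('side'); cv2.imwrite('pics/s10.png',cv2.resize(im[170:350,240:450],None,fx=3.3,fy=3.3,interpolation=cv2.INTER_CUBIC))
E
```

```text
time: 12.75
ee_pos: [0.5564, -0.1424, -0.028]
ee_rot: [-0.0, 0.999, 0.044, -0.0]
force: [-0.9, 0.8, -2.3]
gripper_width: 0.0551
time: 13.55
ee_pos: [0.5559, -0.1428, -0.0341]
ee_rot: [0.0, 0.999, 0.044, 0.0]
force: [-0.2, -0.3, -2.7]
gripper_width: 0.0549
[ 0.55589917 -0.14278113 -0.03411833] [2.34200639e-05 9.99043765e-01 4.37212518e-02 8.25962571e-05] [-0.18432561 -0.28182587 -2.65781557] [ 0.03000733 -0.09259972 -0.01629412] 0.054875181697637956 [-3.27286999e-01  5.21458505e-01  1.86983863e+00  2.38225829e-05
  7.50124578e-01  1.15602151e+00]
5.011684224700849
```

View pics/s10.png

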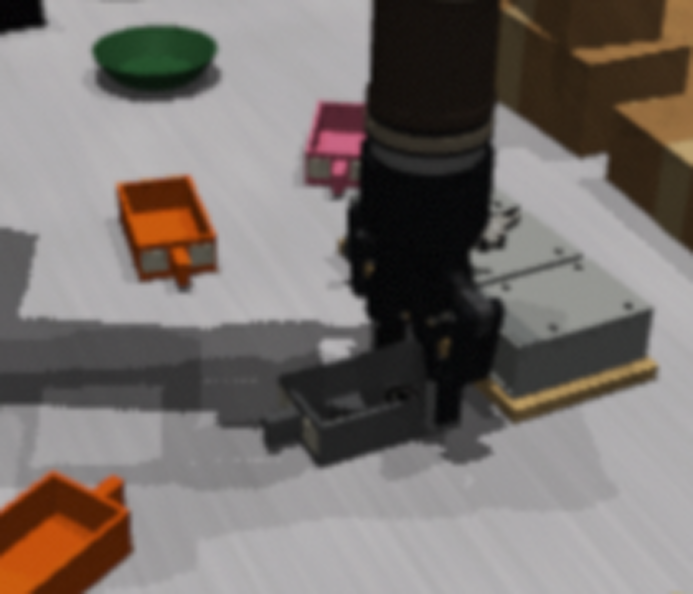

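```bash
python3 -m jog '[{"gripper":5.0,"linear":[0,0,0.05],"turn":0},{"gripper":5.0,"linear":[0,0,0.1],"turn":0},{"gripper":5.0,"linear":[0,0,0.15],"turn":0},{"gripper":5.0,"linear":[0,0,0.2],"turn":0},{"gripper":5.0,"linear":[0,0,0.25],"turn":0},{"gripper":5.0,"linear":[0,0,0.25],"turn":0},{"gripper":5.0,"linear":[0,0,0.25],"turn":0},{"gripper":5.0,"linear":[0,0,0.25],"turn":0}]'
python3 - <<'E'
from h import *
s=sensors.state(); print(s['ee_pos'],s['force'],s['moment'],s['gripper_width'])
im=imaging.grab_frame('side'); cv2.imwrite('pics/s11.png',cv2.resize(im[250:330,300:400],None,fx=7,fy=7,interpolation=cv2.INTER_CUBIC))
im=imaging.grab_frame('wrist'); cv2.imwrite('pics/w11.png',im)
E
```

```text
time: 14.4
ee_pos: [0.556, -0.1428, -0.0345]
ee_rot: [-0.0, 0.999, 0.044, -0.0]
force: [-5.4, 2.1, 13.1]
gripper_width: 0.0547
[ 0.55600486 -0.1428126  -0.034533  ] [-5.35067334  2.08960075 13.12277097] [ 0.29945155  0.7363177  -0.01309388] 0.05471066303028429
```

View pics/s11.png

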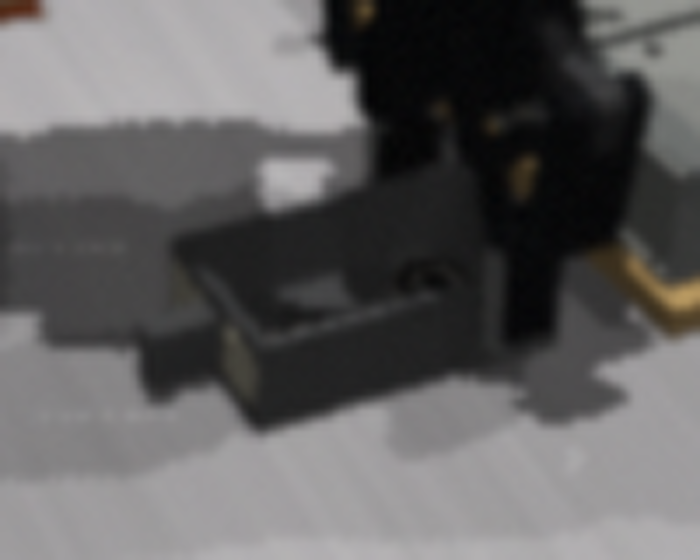

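View pics/w11.png

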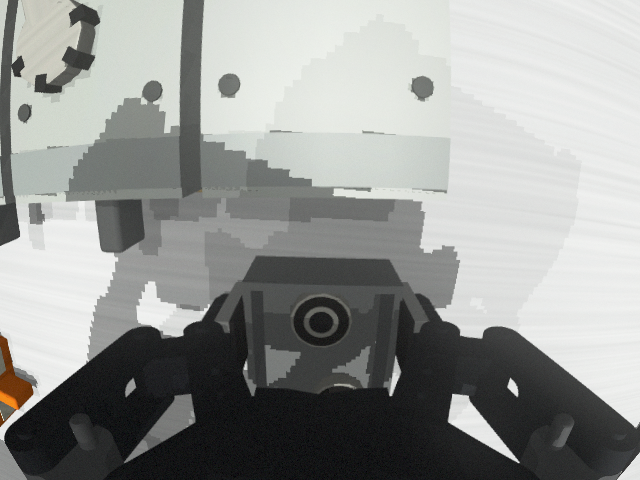

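```bash
python3 -m jog '[{"gripper":5.0,"linear":[0,0,-0.2],"turn":0},{"gripper":6.0,"linear":[0,0,-0.2],"turn":0},{"gripper":7.0,"linear":[0,0,-0.2],"turn":0},{"gripper":8.0,"linear":[0,0,-0.2],"turn":0},{"gripper":8.0,"linear":[0,0,-0.2],"turn":0},{"gripper":8.0,"linear":[-0.8,0,-0.2],"turn":0},{"gripper":8.0,"linear":[-2,0,-0.2],"turn":0},{"gripper":8.0,"linear":[-3,0,-0.2],"turn":0}]'
python3 - <<'E'
from h import *
s=sensors.state(); print(s['ee_pos'],s['force'],s['moment'],s['gripper_width'])
im=imaging.grab_frame('wrist'); cv2.imwrite('pics/w12.png',im); np.save('w12.npy',np.r_[s['ee_pos'],s['ee_rot']])
E
```

```text
time: 15.3
ee_pos: [0.524, -0.1452, -0.0351]
ee_rot: [-0.0, 0.999, 0.044, -0.001]
force: [0.8, 0.4, -0.1]
gripper_width: 0.0801
[ 0.52402702 -0.14515934 -0.03510902] [ 0.77021726  0.35546313 -0.0752962 ] [ 0.00735191 -0.01170967 -0.07645293] 0.08011456260831325
```

View pics/w12.png

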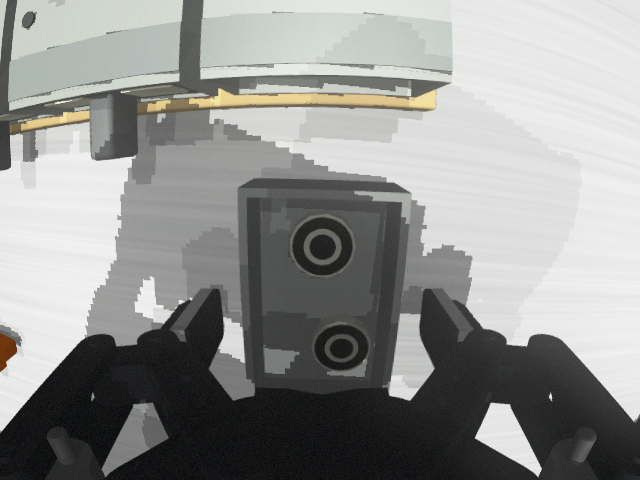

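```bash
python3 - <<'E'
import cv2
a=cv2.imread('pics/w12.png')[50:220,170:470]
cv2.imwrite('pics/w12c.png',cv2.resize(a,None,fx=2.66,fy=2.66,interpolation=cv2.INTER_CUBIC))
E
```

```text
(no output)
```

View pics/w12c.png

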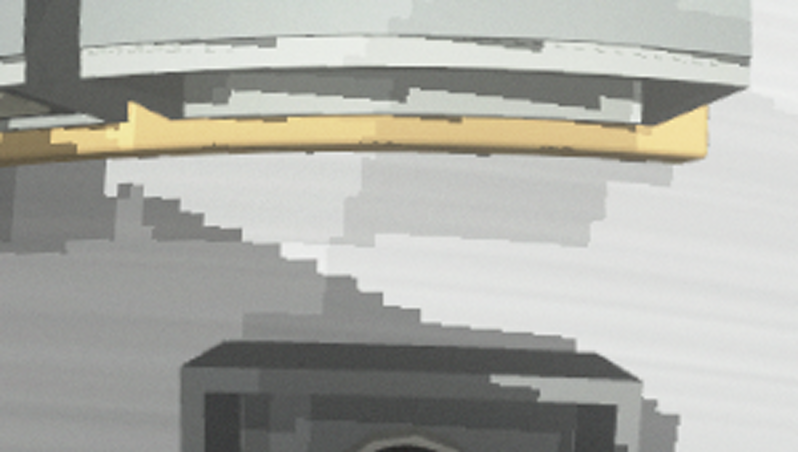

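```bash
python3 - <<'E'
from h import *
np.set_printoptions(precision=4,suppress=True)
v=np.load('w12.npy'); s=dict(ee_pos=v[:3],ee_rot=v[3:]); Rt,p=toolpose(s)
f=lambda P:[(170+x/2.66,50+y/2.66) for x,y in P]
ang=lambda a,b:np.degrees(np.arctan2(*(b-a)[1::-1]))
M=wonz(f([(750,86),(80,76)]),s,.051); print('mouth',M,M.mean(0),np.linalg.norm(M[1]-M[0]),ang(M[0],M[1]))
I=wonz(f([(640,122),(183,118)]),s,.0145); print('inner floor corners',I,I.mean(0),np.linalg.norm(I[1]-I[0]),ang(I[0],I[1]))
D=wonz(f([(641,381),(181,367)]),s,.030); print('plain',D,D.mean(0),np.linalg.norm(D[1]-D[0]),ang(D[0],D[1]))
B=wonz([(322,245),(341,346)],s,.011); print(B)
print('tool yaw',np.degrees(np.arctan2(Rt[1,0],Rt[0,0])))
for n,P in (('mouth',M.mean(0)),('floor',I.mean(0)),('plain',D.mean(0))): print(n,(Rt.T@(P-p))[:2]*100)
E
```

```text
mouth [[ 0.6088 -0.1726  0.051 ]
 [ 0.6037 -0.1061  0.051 ]] [ 0.6063 -0.1393  0.051 ] 0.06665372662306934 94.36767163476843
inner floor corners [[ 0.6086 -0.1698  0.0145]
 [ 0.6036 -0.1087  0.0145]] [ 0.6061 -0.1393  0.0145] 0.061390996071177706 94.66545637857229
plain [[ 0.575  -0.1699  0.03  ]
 [ 0.5718 -0.1141  0.03  ]] [ 0.5734 -0.142   0.03  ] 0.055955557799754224 93.33360609408487
[[ 0.5496 -0.1432  0.011 ]
 [ 0.5056 -0.1553  0.011 ]]
tool yaw 5.01307970217715
mouth [8.2286 0.1328]
floor [8.2172 0.1252]
plain [4.9341 0.1125]
```

```bash
python3 -m jog '[{"gripper":8.0,"linear":[-1,0,0],"turn":0.2},{"gripper":8.0,"linear":[-2,0.05,0],"turn":0.4},{"gripper":8.0,"linear":[-2.9,0.05,0],"turn":0.4},{"gripper":7.0,"linear":[-3.3,0.05,0],"turn":0.4},{"gripper":6.4,"linear":[-3.3,0.05,0],"turn":0.4},{"gripper":6.0,"linear":[-3.3,0.05,0],"turn":0.4},{"gripper":5.8,"linear":[-3.3,0.05,0],"turn":0.4},{"gripper":5.8,"linear":[-3.3,0.05,0],"turn":0.4}]'
python3 -m jog '[{"gripper":5.6,"linear":[0,0,0],"turn":0},{"gripper":5.4,"linear":[0,0,0],"turn":0},{"gripper":5.0,"linear":[0,0,0],"turn":0},{"gripper":5.0,"linear":[0,0,0],"turn":0},{"gripper":5.0,"linear":[0,0,0],"turn":0},{"gripper":5.0,"linear":[0,0,-0.2],"turn":0},{"gripper":5.0,"linear":[0,0,-0.6],"turn":0},{"gripper":5.0,"linear":[0,0,-1.0],"turn":0}]'
python3 - <<'E'
from h import *
s=sensors.state(); print(s['ee_pos'],s['force'],s['moment'],s['gripper_width']);Rt,p=toolpose(s); print(np.degrees(np.arctan2(Rt[1,0],Rt[0,0])))
im=imaging.grab_frame('side'); cv2.imwrite('pics/s13.png',cv2.resize(im[230:330,290:410],None,fx=6,fy=6,interpolation=cv2.INTER_CUBIC))
im=imaging.grab_frame('wrist'); cv2.imwrite('pics/w13.png',im); np.save('w13.npy',np.r_[s['ee_pos'],s['ee_rot']])
E
```

```text
time: 16.15
ee_pos: [0.4935, -0.1487, -0.0347]
ee_rot: [-0.0, 0.999, 0.04, 0.0]
force: [0.0, 1.2, 0.4]
gripper_width: 0.058
time: 16.95
ee_pos: [0.4923, -0.1487, -0.0251]
ee_rot: [-0.0, 0.999, 0.04, -0.001]
force: [-0.3, 0.7, -1.2]
gripper_width: 0.0549
[ 0.49234203 -0.1486741  -0.02511619] [-0.29391262  0.66758416 -1.20703589] [ 0.01088103  0.07124061 -0.01954512] 0.05489698447394114
4.6092542249014254
```

View pics/s13.png

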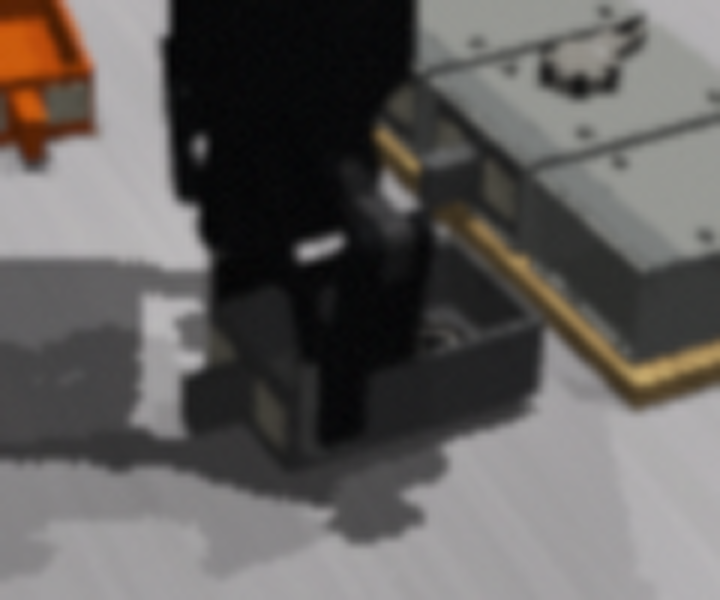

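View pics/w13.png

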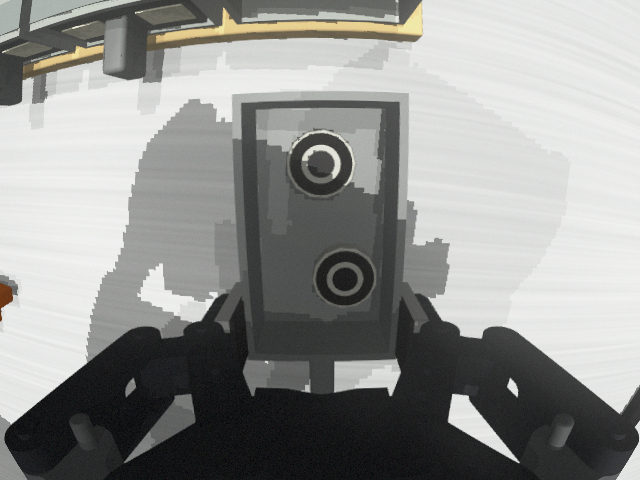

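```bash
python3 -m jog '[{"gripper":5.0,"linear":[0,0,-0.3],"turn":0},{"gripper":5.0,"linear":[0,0,-0.6],"turn":0},{"gripper":5.0,"linear":[0.3,0,-0.68],"turn":0},{"gripper":5.0,"linear":[0.8,0,-0.68],"turn":0},{"gripper":5.0,"linear":[1.4,0,-0.68],"turn":0},{"gripper":5.0,"linear":[1.8,0,-0.68],"turn":0},{"gripper":5.0,"linear":[2,0,-0.68],"turn":0},{"gripper":5.0,"linear":[2,0,-0.68],"turn":0}]'
python3 - <<'E'
from h import *
s=sensors.state(); print(s['ee_pos'],s['force'],s['moment'],s['gripper_width']);Rt,p=toolpose(s); print(np.degrees(np.arctan2(Rt[1,0],Rt[0,0])))
im=imaging.grab_frame('side'); cv2.imwrite('pics/s14.png',cv2.resize(im[230:330,310:430],None,fx=6,fy=6,interpolation=cv2.INTER_CUBIC))
im=imaging.grab_frame('wrist'); cv2.imwrite('pics/w14.png',im); np.save('w14.npy',np.r_[s['ee_pos'],s['ee_rot']])
cv2.imwrite('pics/w14c.png',cv2.resize(im[0:150,190:450],None,fx=3,fy=3,interpolation=cv2.INTER_CUBIC))
E
```

```text
time: 17.85
ee_pos: [0.5135, -0.1471, -0.018]
ee_rot: [0.0, 0.999, 0.04, 0.0]
force: [-1.0, 0.5, -1.8]
gripper_width: 0.0547
[ 0.5134873  -0.14712478 -0.01800143] [-0.95780716  0.48746365 -1.83277264] [-0.00763653  0.10169781  0.01133082] 0.05470111688162211
4.6298892129879095
```

View pics/s14.png

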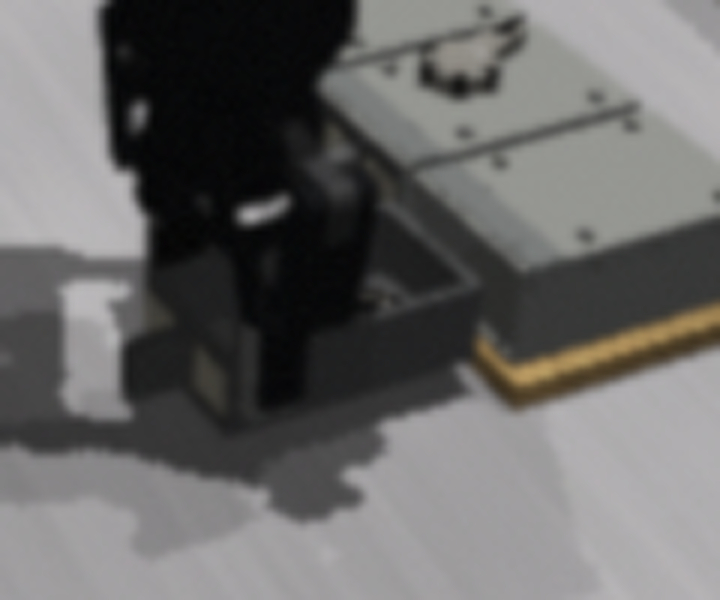

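View pics/w14c.png

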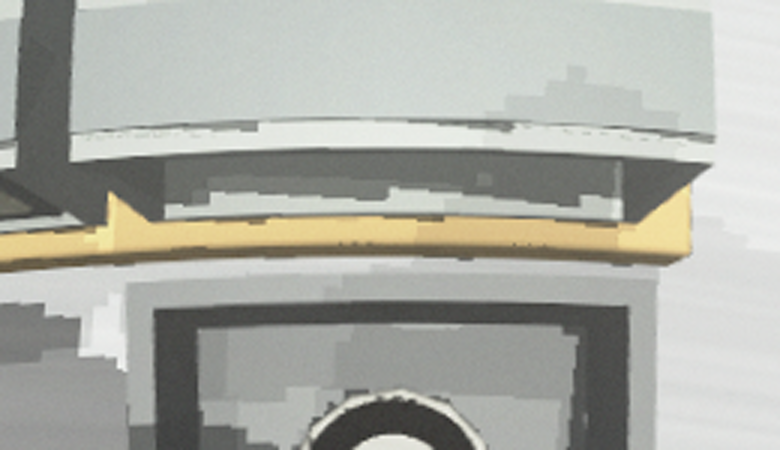

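```bash
python3 - <<'E'
from h import *
np.set_printoptions(precision=4,suppress=True)
v=np.load('w14.npy'); s=dict(ee_pos=v[:3],ee_rot=v[3:]); Rt,p=toolpose(s)
f=lambda P:[(190+x/3,y/3) for x,y in P]
for n,P,zs in (('mouth',[(714,165),(70,162)],[.051]),('floor',[(624,221),(163,219)],[.0145]),('plain',[(657,283),(127,285)],[.0445,.0455,.0465,.0475])):
  for z in zs:
    M=wonz(f(P),s,z); t=(Rt.T@(M.mean(0)-p))*100; d=M[1]-M[0]
    print(n,z,'w',np.linalg.norm(d).round(4),'yaw',(np.degrees(np.arctan2(d[1],d[0]))-90).round(2),'tool',t[:2])
E
```

```text
mouth 0.051 w 0.0665 yaw 4.35 tool [ 9.3333 -0.0219]
floor 0.0145 w 0.0619 yaw 4.4 tool [ 9.3321 -0.006 ]
plain 0.0445 w 0.0571 yaw 4.87 tool [ 8.0724 -0.0212]
plain 0.0455 w 0.0566 yaw 4.87 tool [ 8.0593 -0.0211]
plain 0.0465 w 0.0562 yaw 4.87 tool [ 8.0462 -0.0209]
plain 0.0475 w 0.0557 yaw 4.87 tool [ 8.0332 -0.0207]
```

```bash
python3 -m jog '[{"gripper":5.0,"linear":[0.3,0,0],"turn":0.1},{"gripper":5.0,"linear":[0.7,0,0],"turn":0.2},{"gripper":5.0,"linear":[1.1,0,0],"turn":0.2},{"gripper":5.0,"linear":[1.5,0,0],"turn":0.2},{"gripper":5.0,"linear":[1.9,0,0],"turn":0.2},{"gripper":5.0,"linear":[2.3,0,0],"turn":0.2},{"gripper":5.0,"linear":[2.6,0,0],"turn":0.2},{"gripper":5.0,"linear":[2.7,0,0],"turn":0.2}]'
python3 - <<'E'
from h import *
s=sensors.state(); print(s['ee_pos'],s['force'],s['moment'],s['gripper_width']);Rt,p=toolpose(s); print(np.degrees(np.arctan2(Rt[1,0],Rt[0,0])))
im=imaging.grab_frame('side'); cv2.imwrite('pics/s15.png',cv2.resize(im[230:330,310:430],None,fx=6,fy=6,interpolation=cv2.INTER_CUBIC))
im=imaging.grab_frame('wrist'); cv2.imwrite('pics/w15.png',im[0:420])
E
```

```text
time: 18.75
ee_pos: [0.5405, -0.145, -0.0179]
ee_rot: [0.0, 0.999, 0.039, 0.0]
force: [0.1, -0.4, -1.3]
gripper_width: 0.0549
[ 0.54051192 -0.14501133 -0.01787498] [ 0.05999425 -0.41960601 -1.32221838] [0.01476287 0.09017695 0.032364  ] 0.054861443518892994
4.420693171175204
```

View pics/s15.png

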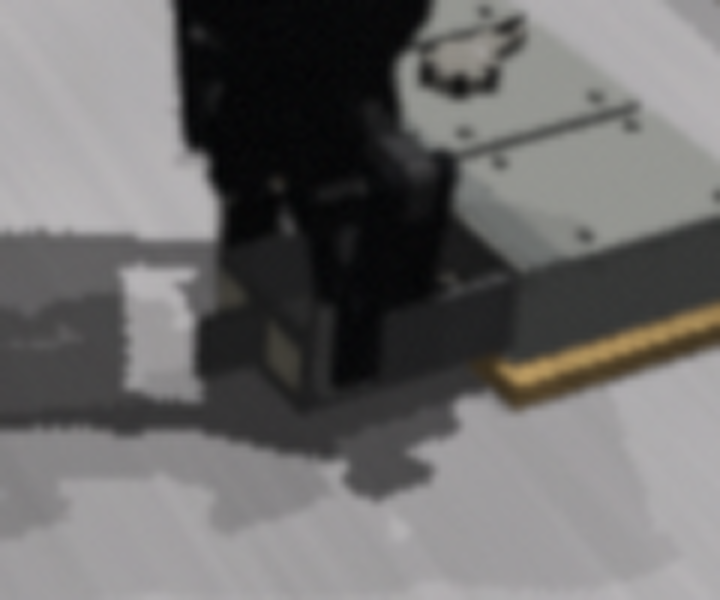

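View pics/w15.png

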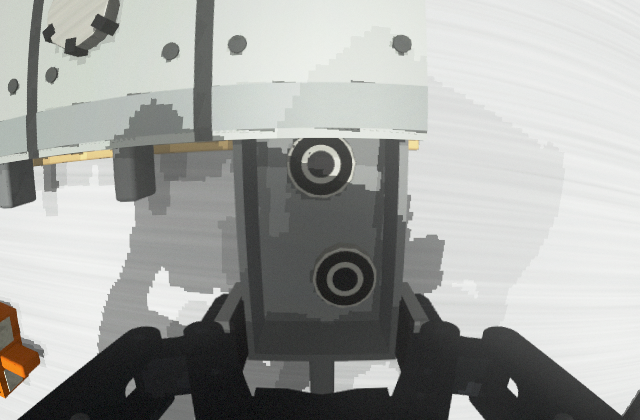

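```bash
python3 -m jog '[{"gripper":5.0,"linear":[0.5,0,0],"turn":0},{"gripper":5.0,"linear":[1.2,0,0],"turn":0},{"gripper":5.0,"linear":[2.0,0,0],"turn":0},{"gripper":5.0,"linear":[2.8,0,0],"turn":0},{"gripper":5.0,"linear":[3.5,0,0],"turn":0},{"gripper":5.0,"linear":[4.1,0,0],"turn":0},{"gripper":5.0,"linear":[4.5,0,0],"turn":0},{"gripper":5.0,"linear":[4.6,0,0],"turn":0}]'
python3 - <<'E'
from h import *
s=sensors.state(); print(s['ee_pos'],s['force'],s['moment'],s['gripper_width']);Rt,p=toolpose(s); print(np.degrees(np.arctan2(Rt[1,0],Rt[0,0])))
im=imaging.grab_frame('side'); cv2.imwrite('pics/s16.png',cv2.resize(im[230:330,310:430],None,fx=6,fy=6,interpolation=cv2.INTER_CUBIC))
im=imaging.grab_frame('wrist'); cv2.imwrite('pics/w16.png',im[0:420])
E
```

```text
time: 19.65
ee_pos: [0.5865, -0.1414, -0.0179]
ee_rot: [0.0, 0.999, 0.039, 0.0]
force: [0.9, 0.1, -1.8]
gripper_width: 0.0546
[ 0.58646241 -0.1414098  -0.01792894] [ 0.88601725  0.12965796 -1.82477518] [0.01748784 0.02545845 0.01734226] 0.05464088438294688
4.426613403873625
```

View pics/s16.png

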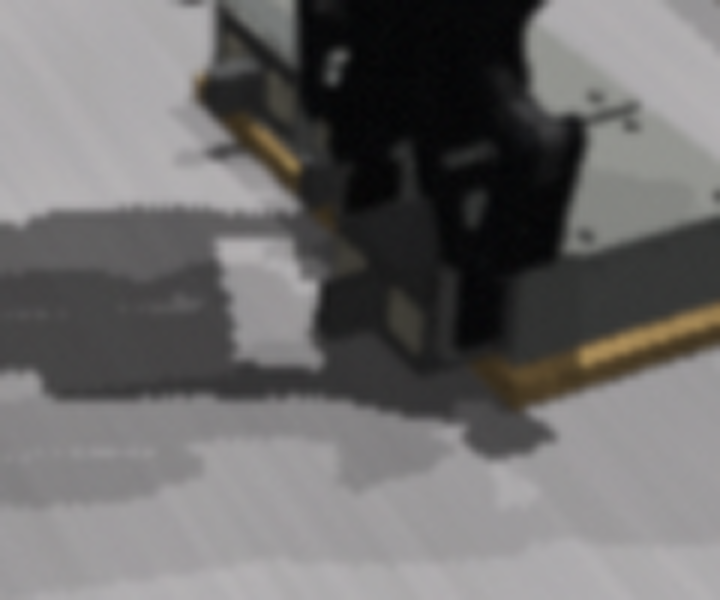

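View pics/w16.png

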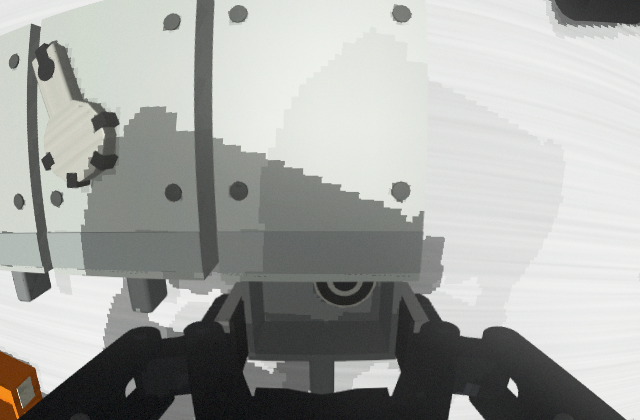

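```bash
python3 -m jog '[{"gripper":5.0,"linear":[0,0,0.05],"turn":0},{"gripper":5.0,"linear":[0,0,0.1],"turn":0},{"gripper":5.0,"linear":[0,0,0.15],"turn":0},{"gripper":5.0,"linear":[0,0,0.2],"turn":0},{"gripper":5.0,"linear":[0,0,0.2],"turn":0},{"gripper":5.7,"linear":[0,0,0.2],"turn":0},{"gripper":6.4,"linear":[0,0,0.2],"turn":0},{"gripper":7,"linear":[0,0,0.2],"turn":0}]'
python3 - <<'E'
from h import *
s=sensors.state(); print(s['ee_pos'],s['force'],s['moment'],s['gripper_width'])
im=imaging.grab_frame('wrist'); cv2.imwrite('pics/w17.png',im[0:420])
E
```

```text
time: 20.55
ee_pos: [0.5863, -0.1416, -0.0196]
ee_rot: [0.0, 0.999, 0.038, 0.0]
force: [0.4, 1.0, -0.1]
gripper_width: 0.0702
[ 0.58631729 -0.14160315 -0.01959331] [ 0.35522784  0.97548123 -0.08740081] [-0.00581072  0.04140786  0.02498651] 0.07024876212608921
```

View pics/w17.png

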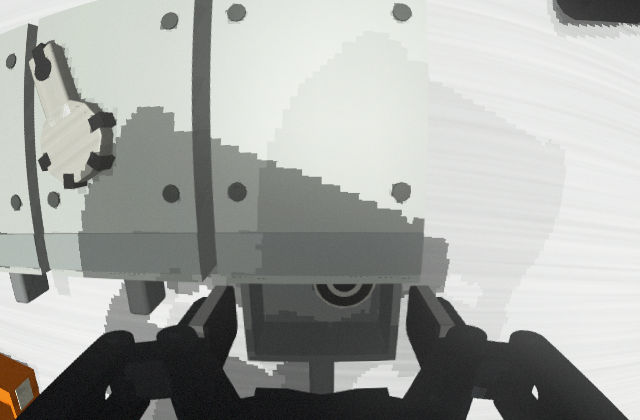

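```bash
python3 -m jog '[{"gripper":7,"linear":[-0.8,0,0],"turn":0},{"gripper":7,"linear":[-1.8,0,0],"turn":0},{"gripper":7,"linear":[-2.8,0,0],"turn":0},{"gripper":7,"linear":[-3.8,0,0],"turn":0},{"gripper":7,"linear":[-4.8,0,0],"turn":0},{"gripper":7,"linear":[-5.8,0,0],"turn":0},{"gripper":3,"linear":[-6.5,0,0],"turn":0},{"gripper":0,"linear":[-6.6,0,0],"turn":0}]'
python3 -m jog '[{"gripper":0,"linear":[0,0,0],"turn":0},{"gripper":0,"linear":[0,0,0],"turn":0},{"gripper":0,"linear":[0,0,0],"turn":0},{"gripper":0,"linear":[0,0,0],"turn":0},{"gripper":0,"linear":[0,0,0],"turn":0},{"gripper":0,"linear":[0,0,0],"turn":0},{"gripper":0,"linear":[0,0,0],"turn":0},{"gripper":0,"linear":[0,0,0],"turn":0}]'
python3 - <<'E'
from h import *
s=sensors.state(); print(s['ee_pos'],s['force'],s['moment'],s['gripper_width'])
im=imaging.grab_frame('wrist'); cv2.imwrite('pics/w18.png',im[0:420]); np.save('w18.npy',np.r_[s['ee_pos'],s['ee_rot']])
im=imaging.grab_frame('side'); cv2.imwrite('pics/s18.png',cv2.resize(im[230:330,310:430],None,fx=6,fy=6,interpolation=cv2.INTER_CUBIC))
E
```

```text
time: 21.4
ee_pos: [0.5187, -0.1464, -0.0201]
ee_rot: [-0.0, 0.999, 0.038, -0.001]
force: [0.3, -0.0, 0.9]
gripper_width: 0.042
time: 22.2
ee_pos: [0.52, -0.1465, -0.02]
ee_rot: [-0.0, 0.999, 0.038, -0.0]
force: [-0.1, -0.1, 0.8]
gripper_width: 0.0001
[ 0.52001912 -0.14649064 -0.0199587 ] [-0.05045661 -0.14912902  0.84217814] [-0.03140875 -0.05969035  0.02694568] 0.00010369503703465001
```

View pics/w18.png

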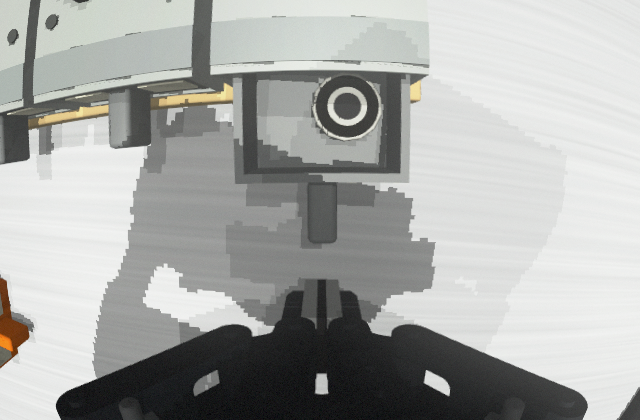

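View pics/s18.png

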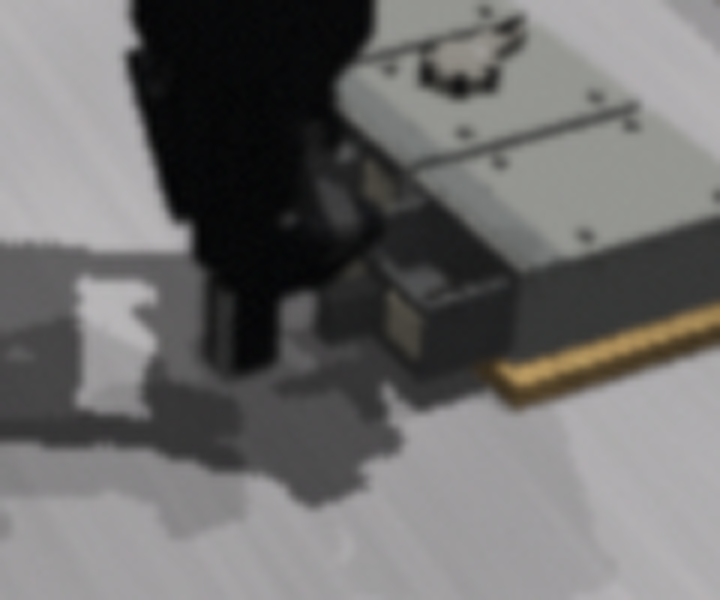

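```bash
python3 -m jog '[{"gripper":0,"linear":[0.7,0,0],"turn":0},{"gripper":0,"linear":[1.3,0,0],"turn":0},{"gripper":0,"linear":[1.7,0,0],"turn":0},{"gripper":0,"linear":[2.1,0,0],"turn":0},{"gripper":0,"linear":[2.6,0,0],"turn":0},{"gripper":0,"linear":[3.1,0,0],"turn":0},{"gripper":0,"linear":[3.5,0,0],"turn":0},{"gripper":0,"linear":[3.7,0,0],"turn":0}]'
python3 - <<'E'
from h import *
s=sensors.state(); print(s['ee_pos'],s['force'],s['moment'],s['gripper_width'])
im=imaging.grab_frame('wrist'); cv2.imwrite('pics/w19.png',im[0:420]); np.save('w19.npy',np.r_[s['ee_pos'],s['ee_rot']])
E
```

```text
time: 23.1
ee_pos: [0.5574, -0.1437, -0.02]
ee_rot: [0.0, 0.999, 0.039, 0.0]
force: [-1.4, 0.5, 0.5]
gripper_width: -0.0001
[ 0.55741573 -0.14365764 -0.01998568] [-1.38214378  0.5038601   0.48233824] [-0.00313669  0.16577568  0.02103996] -0.00013000180035583174
```

View pics/w19.png

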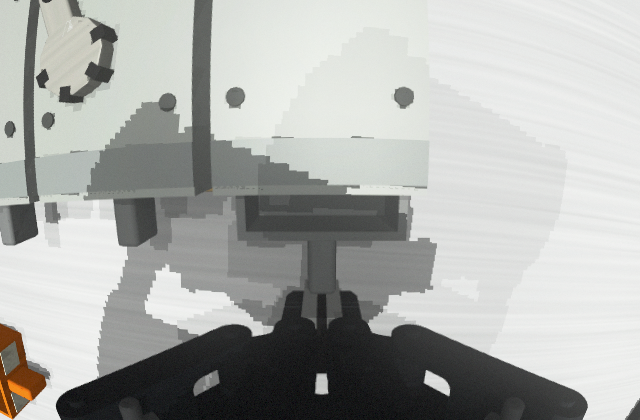

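```bash
python3 -m jog '[{"gripper":0,"linear":[0.2,0,0],"turn":0},{"gripper":0,"linear":[0.5,0,0],"turn":0},{"gripper":0,"linear":[0.8,0,0],"turn":0},{"gripper":0,"linear":[1.1,0,0],"turn":0},{"gripper":0,"linear":[1.3,0,0],"turn":0},{"gripper":0,"linear":[1.5,0,0],"turn":0},{"gripper":0,"linear":[1.6,0,0],"turn":0},{"gripper":0,"linear":[1.6,0,0],"turn":0}]'
python3 - <<'E'
from h import *
s=sensors.state(); print(s['ee_pos'],s['force'],s['moment'],s['gripper_width'])
im=imaging.grab_frame('wrist'); cv2.imwrite('pics/w20.png',cv2.resize(im[150:350,20:460],None,fx=1.8,fy=1.8)); np.save('w20.npy',np.r_[s['ee_pos'],s['ee_rot']])
E
```

```text
time: 23.95
ee_pos: [0.5732, -0.1425, -0.0199]
ee_rot: [0.0, 0.999, 0.038, 0.0]
force: [0.8, 0.1, 0.8]
gripper_width: 0.0003
[ 0.57324278 -0.14247448 -0.0198697 ] [0.77227414 0.05874485 0.79017472] [-3.05418242e-02  3.05133353e-02  7.53486672e-05] 0.0002553133525880416
```

View pics/w20.png

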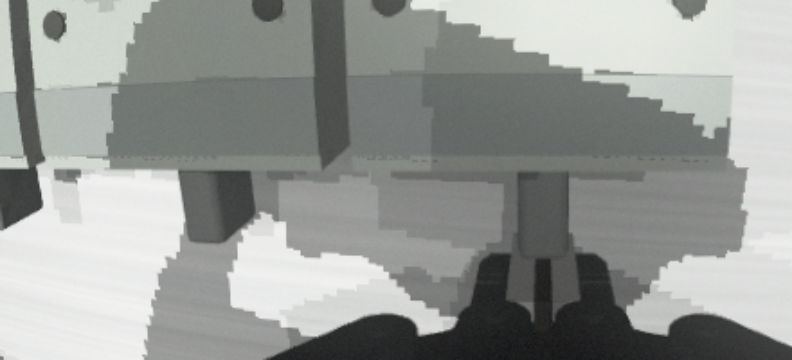

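```bash
python3 -m jog '[{"gripper":0,"linear":[0.05,0,0],"turn":0},{"gripper":0,"linear":[0.1,0,0],"turn":0},{"gripper":0,"linear":[0.15,0,0],"turn":0},{"gripper":0,"linear":[0.2,0,0],"turn":0},{"gripper":0,"linear":[0.25,0,0],"turn":0},{"gripper":0,"linear":[0.3,0,0],"turn":0},{"gripper":0,"linear":[0.3,0,0],"turn":0},{"gripper":0,"linear":[0.3,0,0],"turn":0}]'
```

```text
time: 24.8
ee_pos: [0.5755, -0.1422, -0.02]
ee_rot: [-0.0, 0.999, 0.039, -0.0]
force: [-2.5, -0.1, 2.4]
gripper_width: -0.0001
```

```bash
python3 -m jog '[{"gripper":0,"linear":[0.04,0,0],"turn":0},{"gripper":0,"linear":[0.08,0,0],"turn":0},{"gripper":0,"linear":[0.1,0,0],"turn":0},{"gripper":0,"linear":[0.12,0,0],"turn":0},{"gripper":0,"linear":[0.14,0,0],"turn":0},{"gripper":0,"linear":[0.16,0,0],"turn":0},{"gripper":0,"linear":[0.16,0,0],"turn":0},{"gripper":0,"linear":[0.16,0,0],"turn":0}]'
```

```text
time: 25.6
ee_pos: [0.5753, -0.1421, -0.0202]
ee_rot: [-0.0, 0.999, 0.039, -0.002]
force: [-6.6, -1.8, 4.4]
gripper_width: 0.0
```

```bash
python3 -m jog '[{"gripper":0,"linear":[0.1,0,0],"turn":0},{"gripper":0,"linear":[0.2,0,0],"turn":0},{"gripper":0,"linear":[0.3,0,0],"turn":0},{"gripper":0,"linear":[0.3,0,0],"turn":0},{"gripper":0,"linear":[0.3,0,0],"turn":0},{"gripper":0,"linear":[0.1,0,0],"turn":0},{"gripper":0,"linear":[-0.3,0,0],"turn":0},{"gripper":0,"linear":[-1,0,0],"turn":0}]'
python3 -m jog '[{"gripper":0,"linear":[-1,0,0],"turn":0},{"gripper":0,"linear":[-2,0,0],"turn":0},{"gripper":0,"linear":[-3,0,0],"turn":0},{"gripper":0,"linear":[-3.5,0,-1],"turn":0},{"gripper":0,"linear":[-4,0,-3],"turn":0},{"gripper":0,"linear":[-4,0,-5],"turn":0},{"gripper":0,"linear":[-4,0,-6],"turn":0},{"gripper":0,"linear":[-4,0,-6],"turn":0}]'
python3 - <<'E'
from h import *
s=sensors.state(); print(s['ee_pos'],s['force'])
im=imaging.grab_frame('wrist'); cv2.imwrite('pics/w21.png',im); np.save('w21.npy',np.r_[s['ee_pos'],s['ee_rot']])
im=imaging.grab_frame('scene'); cv2.imwrite('pics/sc21.png',im)
im=imaging.grab_frame('side'); cv2.imwrite('pics/si21.png',im)
E
```

```text
time: 26.4
ee_pos: [0.5692, -0.1431, -0.0195]
ee_rot: [0.0, 0.999, 0.038, 0.002]
force: [-0.3, -0.8, -0.8]
gripper_width: -0.0
time: 27.2
ee_pos: [0.5297, -0.1467, 0.0425]
ee_rot: [0.001, 0.999, 0.038, 0.002]
force: [0.7, 0.7, -1.0]
gripper_width: 0.0001
[ 0.52965642 -0.14673307  0.04247983] [ 0.67662704  0.66073476 -0.98580707]
```

View pics/w21.png

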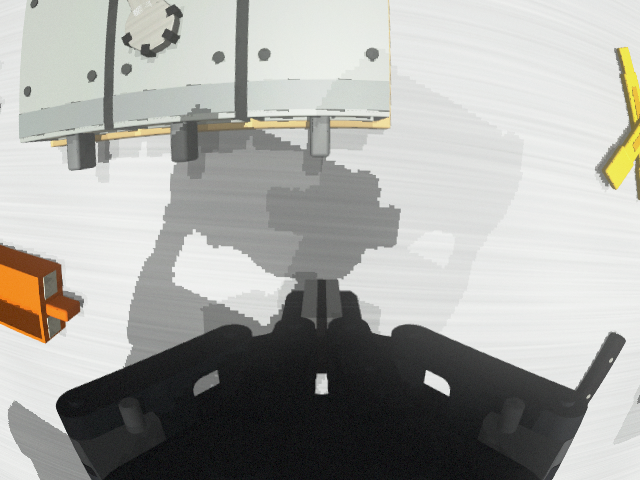

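View pics/sc21.png

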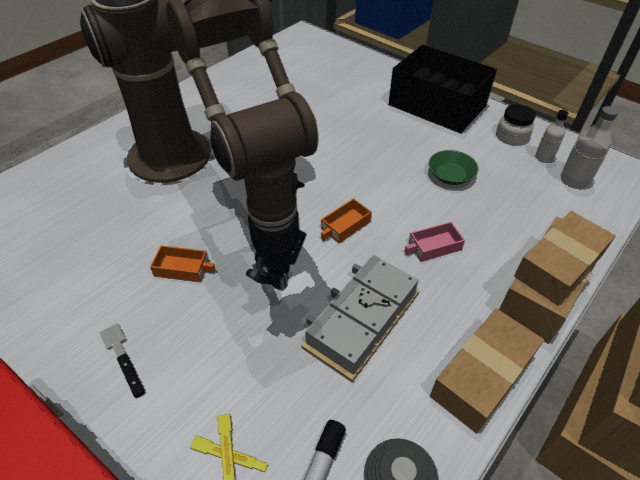

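View pics/si21.png

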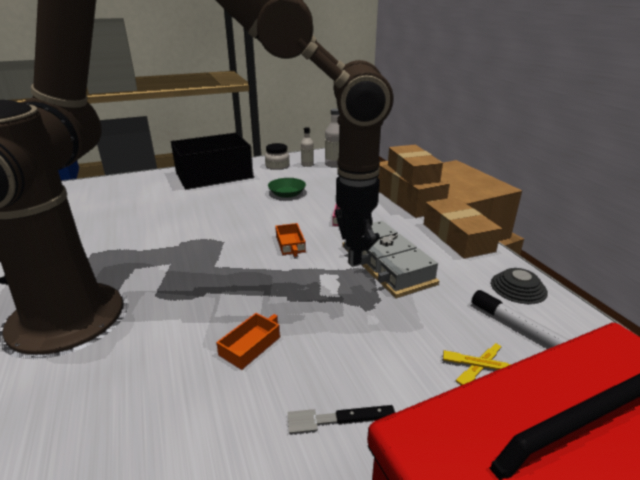

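```bash
python3 - <<'E'
import cv2
a=cv2.imread('pics/w21.png')[80:190,15:400]
cv2.imwrite('pics/w21c.png',cv2.resize(a[:, :200],None,fx=4,fy=4,interpolation=cv2.INTER_CUBIC))
cv2.imwrite('pics/w21d.png',cv2.resize(a[:, 200:],None,fx=4,fy=4,interpolation=cv2.INTER_CUBIC))
E
```

```text
(no output)
```

View pics/w21c.png

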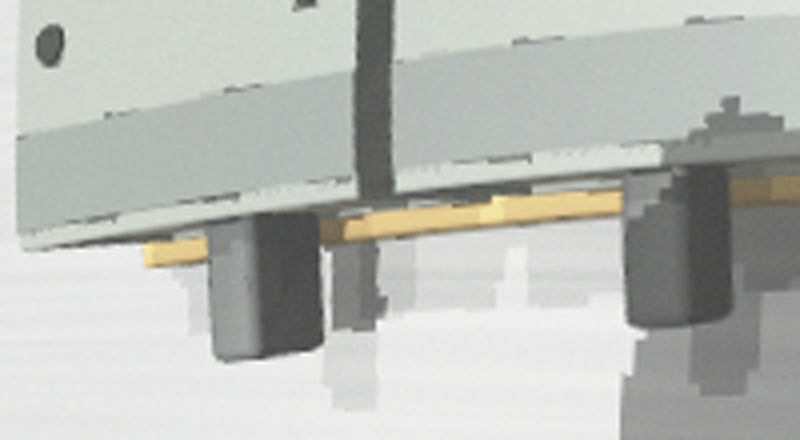

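View pics/w21d.png

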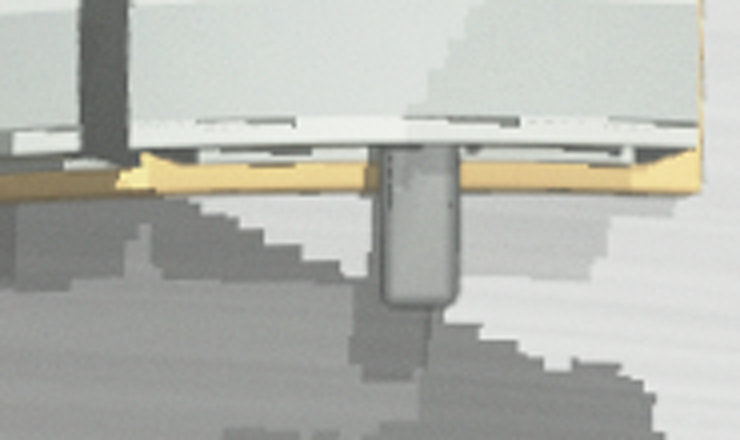

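```bash
python3 - <<'E'
from h import *
v=np.load('w21.npy'); s=dict(ee_pos=v[:3],ee_rot=v[3:])
P=wonz([(74.3,169.5),(178,161),(320.8,155.5)],s,.0395)
M=wonz([(215+700/4,80+142/4),(215+130/4,80+143/4)],s,.051); print(M)
c=M.mean(0)[:2]
for yaw in (4.4,4.7):
    u=np.array([np.cos(np.radians(yaw)),np.sin(np.radians(yaw))]); n=np.array([-u[1],u[0]])
    print(yaw,[( ((p[:2]-c)@u*1000).round(1), ((p[:2]-c)@n*1000).round(1)) for p in P])
E
```

```text
[[ 0.60922361 -0.17277649  0.051     ]
 [ 0.60403617 -0.10638926  0.051     ]]
4.4 [(np.float64(-20.9), np.float64(142.8)), (np.float64(-20.6), np.float64(73.5)), (np.float64(-19.8), np.float64(-1.0))]
4.7 [(np.float64(-20.2), np.float64(143.0)), (np.float64(-20.3), np.float64(73.6)), (np.float64(-19.8), np.float64(-0.9))]
```

```bash
python3 - <<'E'
from h import *
a=cv2.imread('pics/scene0.png').astype(int);b=cv2.imread('pics/sc21.png').astype(int)
d=np.abs(a-b).max(2)
for n,(x0,y0,x1,y1) in dict(wrench=(352,282,400,315),dish=(425,148,480,190),levers=(188,410,270,478),scraper=(98,318,148,398),pink=(402,220,466,262),orange1=(322,200,373,242)).items(): print(n,(d[y0:y1,x0:x1]>60).sum())
manip.close_job()
E
```

```text
wrench 0
dish 0
levers 0
scraper 0
pink 0
orange1 0
the job is handed in; nothing more can be done
```

The drawer is turned round and fully home in its own sleeve, with its finger pull facing out, and I have handed the job in at about 27 s of the 61 s.

**What I did:** I gripped the drawer near its plain end and slid it out level. I then lifted it, turned it 180° and set it on the shelf. I took a new grip near the front and slid it about 60 mm in. After lowering and releasing it, I pushed the pull with shut fingers until the drawer stopped against the back wall, then backed the arm clear.

**Last checks:**
- **Seating:** The pull tip stands 19.8 mm out of the mouth (20 mm is home). I measured the neighbours' pulls at about 20–21 mm in the same picture.
- **Push:** The drawer stopped moving at about 7 N on the last reading, and I pushed 3 mm further in command after that. I took no force reading at that peak.
- **Bearings:** Both were inside the drawer on the shelf and in the first part of the slide in. They are out of sight now that it is home.
- **Everything else:** Before and after scene pictures show no change at the wrench, dish, levers, scraper, pink tray or one orange tray. I checked the second orange tray and the neighbouring drawers only by eye.

**Disagreement:** The real fingertips sit about 40–45 mm behind the reported TCP, unlike in the description. My first descent therefore stopped above the tray. A trial close showed this before anything was touched, and I corrected for it from then on.

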